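# Open the twist-cap jar on its peg stand

### The job

Seat the square glass jar, cap still on, fully home on the two pegs of the jar stand (the cap's grip bar is strong enough to carry it by). Nobody remembers which way this cap undoes: try it one way and, if it stops early, the other way, until it comes free, and lift it off the seated jar. Finish while holding the cap in the gripper, level and right above the jar with a clear gap of about 8 cm below it, the jar still seated and the other dishes left where they are.

Things in the scene. Friction and masses are not known exactly. Their poses are not given: they have to be found in the camera images.
- cap_bar (a point): Centre (half-way up) of the grip bar on the cap, a round metal cap 80 mm across, 0.12 kg. The bar is 56 mm long (x of this frame), 14 mm thick (y), 31 mm tall: its top is 15.5 mm above this point, the cap's flat top 15.5 mm below, the cap's lower edge 54 mm below. z is up. With the cap on, this point is 139 mm above the jar's underside and the bar runs along the jar's x to within 3 degrees.
- cap_edge (a point): Centre of the cap's lower edge; x along the bar. The cap is locked on with 2 mm of up-down play; the jar can be carried by the bar. Which way it undoes differs each time and cannot be seen: the wrong way it stops hard within 20 degrees (the seated jar gives 3 more); the right way it turns easily to a stop at 65 degrees. Turned 45 to 60 degrees on the jar it lifts straight off, below 35 it does not.
- jar_foot (a point): Centre of the underside of a square clear glass jar, 84 x 84 mm, 85 mm tall to the shoulder where the cap begins, 0.35 to 0.6 kg without cap. z is up the jar, x and y along its sides. Its foot has two square sockets 13 mm wide and 14 mm deep, open downward, at y = +30 and y = -30 mm (x = 0).
- stand_top (a point): Centre of the flat top of the jar stand, a fixed white plastic plate 104 x 104 mm, 14 mm thick, on the drainboard. z is up. Two round steel pegs, 10 mm across, 12 mm tall with tapered tips, stand on it at y = +30 and y = -30 mm (x = 0). A jar seated here (either way round) has its underside flat on this top, its centre at this point, and cannot turn.
- mug_a: The larger white ceramic mug, 80 mm across, 88 mm tall, standing, a bystander to be left alone; the origin is at the centre of its underside.
- mug_b: The smaller white ceramic mug, 72 mm across, 80 mm tall, standing, a bystander to be left alone; the origin is at the centre of its underside.
- tumbler: Clear glass tumbler, 68 mm across, 100 mm tall, standing, a bystander to be left alone; the origin is at the centre of its underside.
- soap_dish: White plastic soap dish, open tray 85 x 120 mm, 22 mm tall, a bystander to be left alone; the origin is at the centre of its underside.
- bowl: White ceramic bowl, 120 mm across, 50 mm tall, a bystander to be left alone; the origin is at the centre of its underside.
- spoon: Cooking spoon lying flat, a bystander to be left alone; the origin is at the centre of its underside.

How it is judged (in metres and radians):
On the way, in this order (a step that is already met when the one before it is completed fails the run):
1. the jar, its cap still on, is seated on the stand's pegs (z of jar_foot in the frame of stand_top between -0.003 and 0.003 m and horizontal distance between jar_foot and stand_top below 0.004 m and angle between the x axis of jar_foot and the x axis of stand_top, either way round below 0.1 rad and angle between jar_foot's own z axis and vertical below 0.05 rad and z of cap_bar in the frame of jar_foot below 0.145 m), for 0.2 s.
2. the cap has come off the jar while the jar is seated (z of jar_foot in the frame of stand_top between -0.003 and 0.003 m and horizontal distance between jar_foot and stand_top below 0.004 m and angle between the x axis of jar_foot and the x axis of stand_top, either way round below 0.1 rad and angle between jar_foot's own z axis and vertical below 0.05 rad and z of cap_bar in the frame of jar_foot above 0.164 m), for 0.1 s.
At the end, for the whole second after the job is handed in: The gripper holds the cap still, level within 20 degrees, raised 50 to 160 mm from its seat, within 50 mm of centred over the jar and off it; the jar sits on the pegs: within 3 mm of the stand's top, 4 mm of its centre, 0.1 rad of square, 0.05 rad of upright (z of jar_foot in the frame of stand_top between -0.003 and 0.003 m and horizontal distance between jar_foot and stand_top below 0.004 m and angle between the x axis of jar_foot and the x axis of stand_top, either way round below 0.1 rad and angle between jar_foot's own z axis and vertical below 0.05 rad and z of cap_bar in the frame of jar_foot between 0.189 and 0.299 m and horizontal distance between cap_bar and jar_foot below 0.05 m and angle between cap_bar's own z axis and vertical below 0.35 rad and contact force between the fingers and cap above 1 N and contact force between cap and jar below 0.1 N and linear speed of cap below 0.03 m/s); the arm keeps its last pose, push and grip.
It fails at once if one of the other dishes is pushed more than 40 mm (distance of any of mug_a, mug_b, tumbler, soap_dish, bowl, spoon from where it was at the start of the episode above 0.04 m).
It fails at once if one of the other dishes is knocked over (angle between any of mug_a, mug_b, tumbler, soap_dish, bowl, spoon's own z axis and vertical above 0.5 rad).
It also fails if it takes over 64 s, if anything falls off the work surface, if the arm or the gripper's body presses on something with over 40 N, if the wrist force passes 120 N, or if a joint passes its speed limit or range.

### The arm

A 6-joint arm with a two-finger parallel gripper is mounted at the origin on the work surface. World frame = base frame: x ahead of the robot, y to its left, z up, the work surface at z = 0. Lengths are in mm, angles in degrees, forces in N, time in s.
With the tool pointing down it reaches from about 350 to 850 mm from the base axis. Payload 8.1 kg.
Tool frame: the origin (TCP) lies midway between the tips of the shut fingers; the grasp point (between the pads) lies 19 mm behind it; z points along the fingers, y is the direction in which the jaws open and shut (so a half turn about z gives the same grasp; the last joint's range is limited). The gripper opens to 85 mm and grips with 20 to 120 N. Pads are 22 mm wide; open, the fingers measure 114 mm over their backs; the gripper's body (76 mm by 85 mm) begins 54 mm behind the grasp point. The pads swing forward as they close: fully open they stand 13 mm farther back than shut.
Start: joints at [68.159, 7.471, 85.268, -0, 87.261, -4.893], TCP at [174.881, 573.953, 231.292] pointing down, gripper open.
Joint ranges: [-169.43, 169.43], [-51.17, 129.36], [1.28, 143.12], [-76.62, 256.62], [0, 156.53], [-152.29, 152.29]. Speed limits (degrees/s): [136.94, 136.94, 159.86, 180, 180, 180].

### API

Orientations are given as [roll, pitch, yaw] about the fixed x, y, z axes, in that order (R = Rz(yaw) Ry(pitch) Rx(roll)).
In Python, from bench import r gives the robot as it stands.
- The arm moves only by the tool carry_out, never from a script. Its argument "increments" is a list of rows, each a list of 3 entries, a list of its own where there are three numbers: the shift along the tool's x, y, z in m, then the turn, a rotation vector about the tool's x, y, z in rad, then the closure, from 0 (fully open) to 1 (shut). A call has 1 to 12 rows; each row shifts and turns the pose as measured when the row begins, along the tool's axes as they then stand; what a row does not reach is not made up. A row lasts 1/10 s, in which the tool goes at most 50 mm and 8.59 degrees, less where a joint would pass 70% of its speed; a pose out of reach is approached as far as the arm can. A call with a gripper value outside its range is refused whole. The fingers move at their own pace and stop on an object; "newtons" is the grip in N (left out, the last holds). Time passes only in rows, so rows that do not move let the fingers close. It gives the time, the measured TCP pose, the force and the opening at its end, in the units of the state.
- r.sense(): the state, without advancing time (a new reading comes with each control period).
- r.snapshot(name): name is "scene" or "top" or "wrist"; returns a dict with "image" (480x640x3 uint8, blue, green, red), "vertical_fov" (degrees; the focal length in pixels is half the picture's height over the tangent of half this angle, whatever the lens; pixels are square), "cx", "cy" (the principal point, pixels), "rvec" (rotation vector, rad) and "tvec" (3), from world to camera coordinates, as OpenCV has them. Camera axes: x right, y down, z forward; pixel columns grow to the right and rows downward; lengths in mm; the calibration is good to about 2 mm. A picture is of the moment at which its call begins. There is no depth.
- r.hand_in(): hands the job in, once; it reports no verdict.
The state is a dict: "time": time; "joint_pos": joint angles; "qd": joint speeds; "joint_efforts": joint torques, N m; "tool_pos": TCP position; "tcp_rot": TCP orientation; "ft_force": force on the tool from outside, world axes, zero at the start; "wrist_torque": the same for the moment, N m; "finger_gap": finger opening in mm.
Only numpy, scipy, OpenCV 4.12 (cv2) and the standard library are available. Lean on these libraries where they do the work, as an engineer would, in place of code of your own. Each camera call takes 0.05 s, during which the arm holds its last target.

## Working session

There is one attempt and no reset: what is moved stays moved. The work goes in short steps, Python scripts to look and compute and a tool call to move; the robot and the scene stay as the last step left them, time stands still between calls to the robot, and variables do not carry over. Pictures are saved under pics/ and viewed, and the job is handed in when it is done.

Besides the shell and the picture viewer there is one more tool, called after "Request:" as name(argument=value, ...), one argument or row to a line, values as JSON. carry_out: Moves the arm, as the interface text tells. Its arguments: {"type":"object","properties":{"increments":{"type":"array"},"newtons":{"type":"number"}},"required":["increments"]}

```bash
ls; mkdir -p pics; python3 - <<'E'
from bench import r
import cv2
print(r.sense())
for n in ["scene","top","wrist"]:
    s=r.snapshot(n); cv2.imwrite(f"pics/{n}0.png",s["image"]); print(n,{k:v for k,v in s.items() if k!="image"})
E
```

```text
pics
{'time': 0.0, 'joint_pos': array([ 6.81590661e+01,  7.51471286e+00,  8.53310074e+01, -1.98612301e-03,
        8.72595920e+01, -4.89382649e+00]), 'qd': array([ 0.08012365,  0.06589397,  0.0211023 ,  0.03673067,  0.09587226,
       -0.06093336]), 'joint_efforts': array([-2.97308015e-04, -5.69395351e+01, -5.00554490e+01,  2.78682268e-05,
        1.48103078e-02, -9.00883890e-06]), 'tool_pos': array([174.68612718, 573.43212716, 230.23197131]), 'tcp_rot': array([-1.79894902e+02, -7.00769669e-03,  1.63052983e+02]), 'ft_force': array([0.31233424, 0.39761981, 0.31747623]), 'wrist_torque': array([ 0.00662596, -0.01127337, -0.01564697]), 'finger_gap': 85.38117942092192}
scene {'vertical_fov': 42.253397783434096, 'cx': 311.80047127509596, 'cy': 241.08497806586172, 'rvec': array([ 0.8070257 ,  2.46058033, -1.24963816]), 'tvec': array([ 444.19410105, -129.16605496, 1672.85136494])}
top {'vertical_fov': 53.544470270705936, 'cx': 323.2064280692934, 'cy': 237.1678374976436, 'rvec': array([ 2.14160663, -2.12391154,  0.13999048]), 'tvec': array([  18.37978672,  559.62013717, 1214.77643022])}
wrist {'vertical_fov': 62.84296072577498, 'cx': 317.26977677929756, 'cy': 232.99902384576976, 'rvec': array([-2.30530105, -1.70841373, -0.27447197]), 'tvec': array([-597.41688958,  -42.33347183,  380.18632831])}
```

View pics/scene0.png

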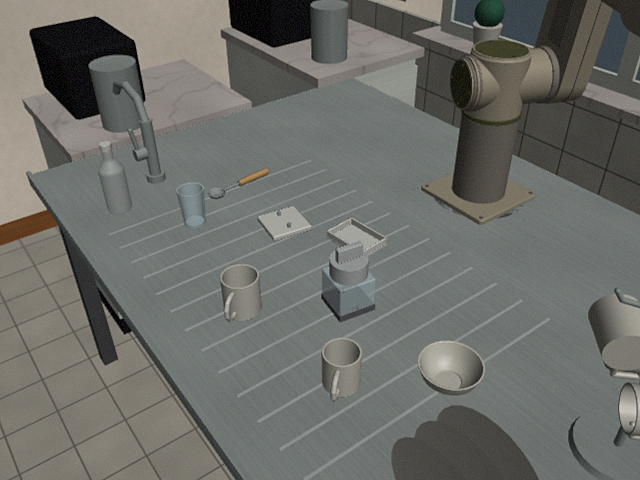

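View pics/top0.png

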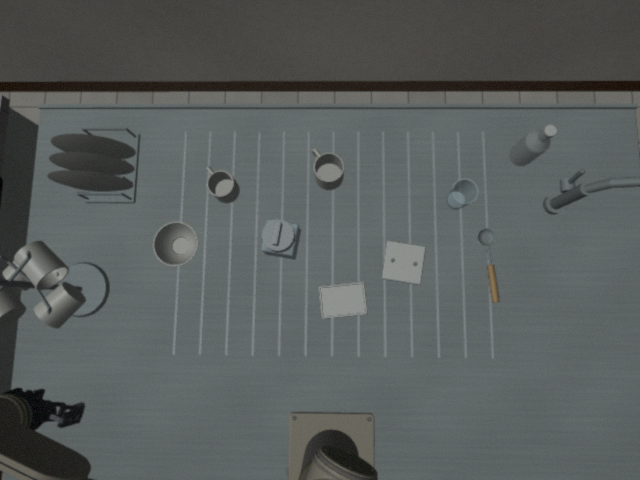

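View pics/wrist0.png

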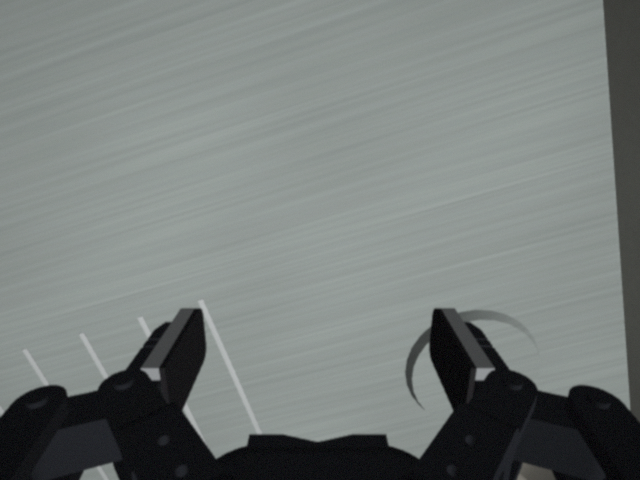

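The scene view shows the jar with its cap and bar near (348,280) and the stand near (285,222). In the top view the cap is near (280,235) and the stand near (403,262), with pegs at about (393,260) and (416,264). I'll enlarge both.

```bash
cat > h.py <<'E'
import numpy as np, cv2
from scipy.spatial.transform import Rotation as R
def cam(s):
    f=240/np.tan(np.radians(s["vertical_fov"]/2)); K=np.array([[f,0,s["cx"]],[0,f,s["cy"]],[0,0,1]])
    return K,np.asarray(s["rvec"],float),np.asarray(s["tvec"],float)
def unproj(s,uv,z):
    K,rv,t=cam(s); M=cv2.Rodrigues(rv)[0]
    d=M.T@np.linalg.inv(K)@np.array([uv[0],uv[1],1.]); c=-M.T@t
    return c+d*(z-c[2])/d[2]
def proj(s,P):
    K,rv,t=cam(s); return cv2.projectPoints(np.atleast_2d(np.array(P,float)),rv,t,K,None)[0][:,0]
def crop(s,x0,y0,w,h,k,name):
    c=s["image"][y0:y0+h,x0:x0+w]; c=cv2.resize(c,None,fx=k,fy=k,interpolation=cv2.INTER_CUBIC); cv2.imwrite("pics/"+name,c)
E
python3 - <<'E'
from bench import r
from h import *
s=r.snapshot("top")
a=s["image"]
c=np.hstack([cv2.resize(a[y:y+60,x:x+60],None,fx=6,fy=6,interpolation=cv2.INTER_CUBIC) for x,y in [(250,208),(374,232)]])
cv2.imwrite("pics/topc.png",c)
s=r.snapshot("scene"); crop(s,310,230,80,100,6,"sc1.png"); crop(s,250,195,70,50,8,"sc2.png")
E
```

```text
(no output)
```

View pics/topc.png

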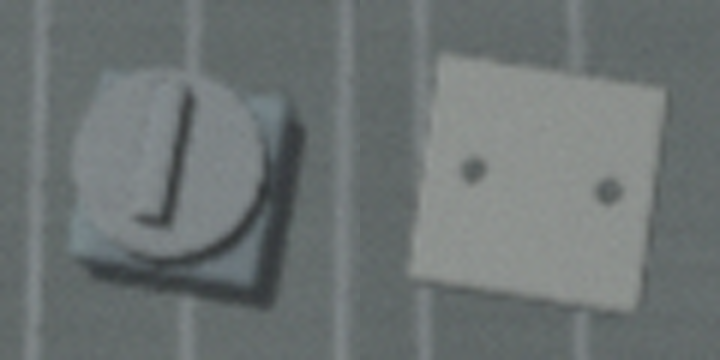

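View pics/sc1.png

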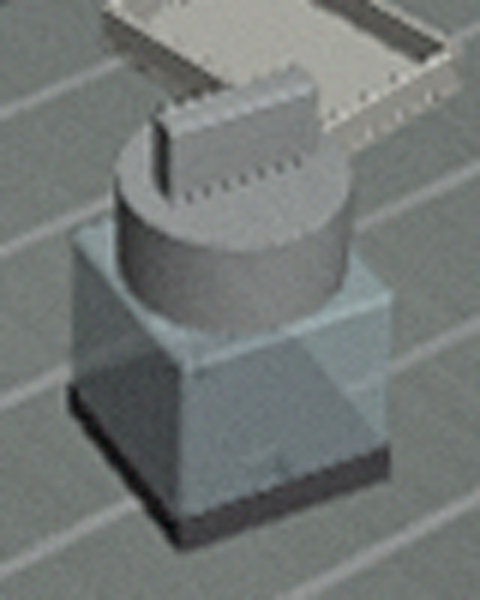

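View pics/sc2.png

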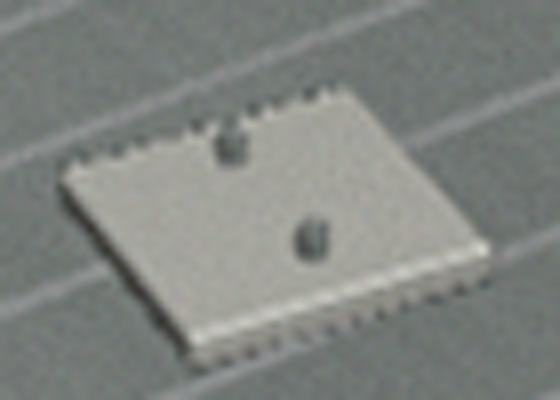

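```bash
cat > est.py <<'E'
from bench import r
from h import *
from scipy.optimize import least_squares
T=r.snapshot("top"); S=r.snapshot("scene")
q=lambda p,x0,y0,k:np.array([x0+(p[0]+.5)/k-.5,y0+(p[1]+.5)/k-.5])
tc=[q((x-360,y),374,232,6) for x,y in [(440,55),(665,90),(635,310),(410,275)]]
sc=[q(p,250,195,8) for p in [(65,180),(345,92),(490,248),(190,345)]]
for z in (14,): 
    P=[unproj(T,p,z) for p in tc];Q=[unproj(S,p,z) for p in sc]
    for n,A in (("top",P),("scene",Q)):
        A=np.array(A); print(n,A.round(1).tolist(),"c",A.mean(0).round(1),[round(np.linalg.norm(A[i]-A[i-1]),1) for i in range(4)])
pg=[q((x-360,y),374,232,6) for x,y in [(473,171),(609,191)]]
G=np.array([unproj(T,p,21) for p in pg]);print("pegs top",G.round(1),G.mean(0),np.linalg.norm(G[0]-G[1]),np.degrees(np.arctan2(*(G[0]-G[1])[1::-1])))
pg=[q(p,250,195,8) for p in [(232,150),(312,241)]]
G=np.array([unproj(S,p,20) for p in pg]);print("pegs sc",G.round(1),G.mean(0),np.linalg.norm(G[0]-G[1]),np.degrees(np.arctan2(*(G[0]-G[1])[1::-1])))
# jar: base corners, cap circle
print("cap centre top z=123.5",unproj(T,q((172,164),250,208,6),123.5-1))
# bar right top edge in topc: shadow edge? bar outline
tb=[q(p,310,230,6) for p in [(160,125),(310,75)]]
print("bar top sc z154.5", [unproj(S,p,154.5).round(1) for p in tb])
jb=[q(p,310,230,6) for p in [(70,405),(180,550),(390,478)]]
J=np.array([unproj(S,p,0) for p in jb]);print("jar base sc",J.round(1),np.linalg.norm(J[1]-J[0]),np.linalg.norm(J[2]-J[1]),"centre",(J[0]+J[2])/2)
d=J[0]-J[1];print(np.degrees(np.arctan2(d[1],d[0])));d=J[2]-J[1];print(np.degrees(np.arctan2(d[1],d[0])))
E
python3 est.py
```

```text
top [[555.2, -148.1, 14.0], [540.1, -248.4, 14.0], [441.8, -233.0, 14.0], [456.5, -133.8, 14.0]] c [ 498.4 -190.9   14. ] [np.float64(99.8), np.float64(101.4), np.float64(99.5), np.float64(100.3)]
scene [[542.6, -241.1, 14.0], [443.2, -229.4, 14.0], [457.3, -129.7, 14.0], [559.3, -142.9, 14.0]] c [ 500.6 -185.8   14. ] [np.float64(99.6), np.float64(100.0), np.float64(100.7), np.float64(102.9)]
pegs top [[ 502.3 -161.4   21. ]
 [ 493.9 -221.4   21. ]] [ 498.08997125 -191.39433517   21.        ] 60.543238632857175 81.99471821367591
pegs sc [[ 495.7 -215.8   20. ]
 [ 503.8 -158.8   20. ]] [ 499.77725548 -187.29550625   20.        ] 57.511795701656744 -98.06099577474575
cap centre top z=123.5 [552.14984191 132.89430245 122.5       ]
bar top sc z154.5 [array([583. , 133.7, 154.5]), array([526.2, 142. , 154.5])]
jar base sc [[585.7  86.3   0. ]
 [600.  169.2   0. ]
 [518.6 184.7   0. ]] 84.06806535154351 82.91396229277876 centre [552.11091807 135.52043716   0.        ]
-99.83336335902395
169.19345877508923
```

```bash
cat > plan.py <<'E'
from h import *
def tool(st): 
    return np.array(st["tool_pos"]),R.from_euler("xyz",st["tcp_rot"],degrees=True)
def rows(p,Rt,pt,ypr,n=None,closure=0,prev=None):
    """p,Rt current; pt target pos; ypr target [r,p,y]; prints rows"""
    Rg=R.from_euler("xyz",ypr,degrees=True)
    rv=(Rt.inv()*Rg).as_rotvec(); a=np.degrees(np.linalg.norm(rv)); d=np.linalg.norm(np.array(pt)-p)
    m=max(int(np.ceil(d/48)),int(np.ceil(a/8.5)),1) if n is None else n
    out=[]
    step=(np.array(pt)-p)/m
    for i in range(m):
        Ri=Rt*R.from_rotvec(rv*i/m)
        out.append([np.round(Ri.inv().apply(step)/1000,4).tolist(),np.round(rv/m,4).tolist(),closure])
    print(m); print(str(out).replace(" ","")); return out
E
python3 - <<'E'
from bench import r
from plan import *
st=r.sense();p,Rt=tool(st)
W=r.snapshot("wrist");K,rv,t=cam(W);M=cv2.Rodrigues(rv)[0];c=-M.T@t
print("cam in tool",Rt.inv().apply(c-p), "axes",(Rt.inv().as_matrix()@M.T).round(3))
print(proj(W,[p, p+[0,0,-100],p+[0,0,-200]]))
rows(p,Rt,[545,135,300],[180,0,-8.5])
E
```

```text
cam in tool [  80.0221125    -1.54679846 -142.46780474] axes [[ 0.    -0.949 -0.316]
 [ 1.     0.    -0.   ]
 [ 0.    -0.316  0.949]]
[[321.18897045 308.62999101]
 [319.86696805 231.89997459]
 [319.26125497 196.74393097]]
21
[[[-0.023,-0.0149,-0.0033],[-0.0,0.0,0.1426],0],[[-0.0248,-0.0114,-0.0033],[-0.0,0.0,0.1426],0],[[-0.0262,-0.0078,-0.0033],[-0.0,0.0,0.1426],0],[[-0.027,-0.004,-0.0033],[-0.0,0.0,0.1426],0],[[-0.0273,-0.0001,-0.0033],[-0.0,0.0,0.1426],0],[[-0.0271,0.0038,-0.0033],[-0.0,0.0,0.1426],0],[[-0.0263,0.0076,-0.0033],[-0.0,0.0,0.1426],0],[[-0.0249,0.0112,-0.0033],[-0.0,0.0,0.1426],0],[[-0.0231,0.0147,-0.0033],[-0.0,0.0,0.1426],0],[[-0.0208,0.0178,-0.0033],[-0.0,0.0,0.1426],0],[[-0.018,0.0206,-0.0033],[-0.0,0.0,0.1426],0],[[-0.0149,0.0229,-0.0033],[-0.0,0.0,0.1426],0],[[-0.0115,0.0248,-0.0033],[-0.0,0.0,0.1426],0],[[-0.0079,0.0262,-0.0033],[-0.0,0.0,0.1426],0],[[-0.0041,0.027,-0.0033],[-0.0,0.0,0.1426],0],[[-0.0002,0.0273,-0.0033],[-0.0,0.0,0.1426],0],[[0.0037,0.0271,-0.0033],[-0.0,0.0,0.1426],0],[[0.0075,0.0263,-0.0033],[-0.0,0.0,0.1426],0],[[0.0112,0.0249,-0.0033],[-0.0,0.0,0.1426],0],[[0.0146,0.0231,-0.0033],[-0.0,0.0,0.1426],0],[[0.0177,0.0208,-0.0033],[-0.0,0.0,0.1426],0]]
```

Request:
carry_out(
  increments=[
    [[-0.023, -0.015, -0.0033], [0, 0, 0.143], 0],
    [[-0.025, -0.0115, -0.0033], [0, 0, 0.143], 0],
    [[-0.026, -0.008, -0.0033], [0, 0, 0.143], 0],
    [[-0.027, -0.004, -0.0033], [0, 0, 0.143], 0],
    [[-0.027, 0, -0.0033], [0, 0, 0.143], 0],
    [[-0.027, 0.004, -0.0033], [0, 0, 0.143], 0],
    [[-0.026, 0.0076, -0.0033], [0, 0, 0.143], 0],
    [[-0.025, 0.011, -0.0033], [0, 0, 0.143], 0],
    [[-0.023, 0.0147, -0.0033], [0, 0, 0.143], 0],
    [[-0.021, 0.018, -0.0033], [0, 0, 0.143], 0],
  ],
)

```text
time: 1.4
tool_pos: [349.3, 355.3, 264.7]
tcp_rot: [-180.0, -0.0, 78.3]
ft_force: [-0.6, -0.2, -0.7]
finger_gap: 85.4
```

```bash
python3 - <<'E'
from bench import r
from plan import *
st=r.sense();p,Rt=tool(st);print(st["time"],p,st["tcp_rot"],st["joint_pos"])
rows(p,Rt,[545,135,300],[180,0,-8.5])
E
```

```text
1.4 [349.32620684 355.2871326  264.74629444] [-1.79991760e+02 -2.03669474e-02  7.83115572e+01] [ 3.95725400e+01 -9.16014463e+00  9.82649737e+01  1.91745468e-02
  9.08844409e+01  5.12612791e+01]
11
[[[-0.016,0.0215,-0.0032],[-0.0,-0.0,0.1377],0],[[-0.0129,0.0235,-0.0032],[-0.0,-0.0,0.1377],0],[[-0.0096,0.025,-0.0032],[-0.0,-0.0,0.1377],0],[[-0.006,0.0261,-0.0032],[-0.0,-0.0,0.1377],0],[[-0.0024,0.0267,-0.0032],[-0.0,-0.0,0.1377],0],[[0.0013,0.0268,-0.0032],[-0.0,-0.0,0.1377],0],[[0.005,0.0263,-0.0032],[-0.0,-0.0,0.1377],0],[[0.0085,0.0254,-0.0032],[-0.0,-0.0,0.1377],0],[[0.0119,0.024,-0.0032],[-0.0,-0.0,0.1377],0],[[0.0151,0.0221,-0.0032],[-0.0,-0.0,0.1377],0],[[0.018,0.0198,-0.0032],[-0.0,-0.0,0.1377],0]]
```

Request:
carry_out(
  increments=[
    [[-0.016, 0.0215, -0.0032], [0, 0, 0.1377], 0],
    [[-0.0129, 0.0235, -0.0032], [0, 0, 0.1377], 0],
    [[-0.0096, 0.025, -0.0032], [0, 0, 0.1377], 0],
    [[-0.006, 0.0261, -0.0032], [0, 0, 0.1377], 0],
    [[-0.0024, 0.0267, -0.0032], [0, 0, 0.1377], 0],
    [[0.0013, 0.0268, -0.0032], [0, 0, 0.1377], 0],
    [[0.005, 0.0263, -0.0032], [0, 0, 0.1377], 0],
    [[0.0085, 0.0254, -0.0032], [0, 0, 0.1377], 0],
    [[0.0119, 0.024, -0.0032], [0, 0, 0.1377], 0],
    [[0.0151, 0.0221, -0.0032], [0, 0, 0.1377], 0],
    [[0.018, 0.0198, -0.0032], [0, 0, 0.1377], 0],
    [[0, 0, 0], [0, 0, 0], 0],
  ],
)

```text
time: 2.6
tool_pos: [547.0, 116.0, 303.5]
tcp_rot: [-179.9, -0.2, -12.7]
ft_force: [-0.4, 0.3, 0.4]
finger_gap: 85.2
```

```bash
python3 - <<'E'
from bench import r
from plan import *
st=r.sense();p,Rt=tool(st);print(st["time"],p,st["tcp_rot"],st["joint_pos"])
W=r.snapshot("wrist");cv2.imwrite("pics/w1.png",W["image"])
import pickle;pickle.dump((st,W),open("w1.pkl","wb"))
E
```

```text
2.6 [546.97011105 116.04832784 303.46639626] [-179.86427234   -0.24251744  -12.65339768] [ 6.69347060e+00 -2.28307591e-01  8.58255098e+01  4.78449869e-02
  9.41290094e+01  1.09350140e+02]
```

View pics/w1.png

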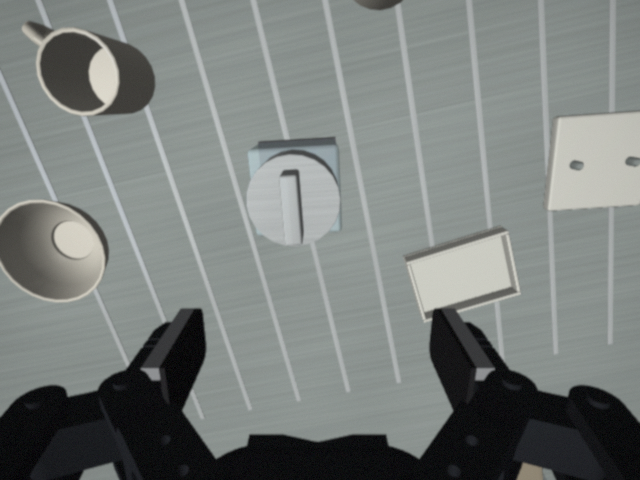

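The wrist view shows the cap and bar at about (291,205) and the stand pegs at (576,165) and (633,161). I'll crop both closer.

```bash
python3 - <<'E'
import pickle
from h import *
st,W=pickle.load(open("w1.pkl","rb"))
crop(W,235,125,120,120,5,"w1a.png"); crop(W,530,95,110,125,5,"w1b.png")
E
```

```text
(no output)
```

View pics/w1a.png

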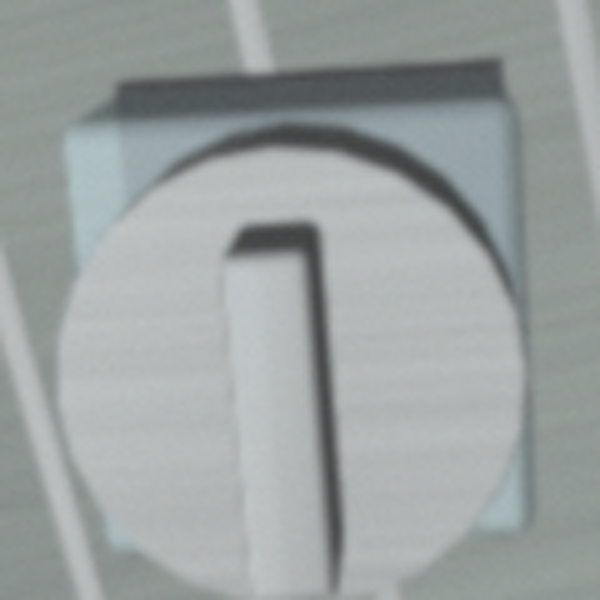

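View pics/w1b.png

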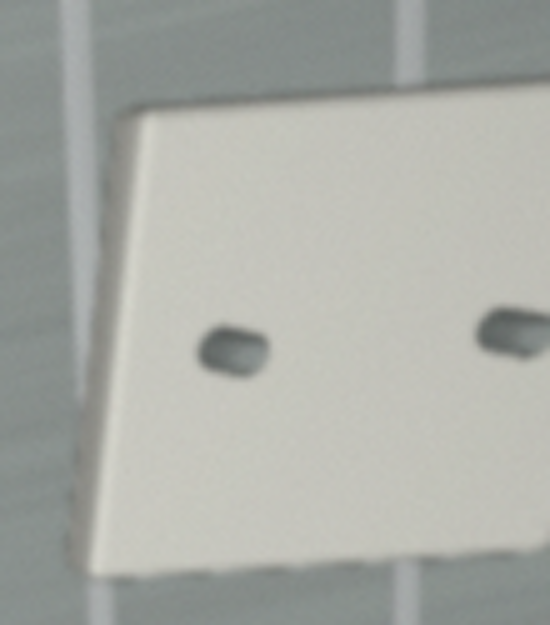

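```bash
python3 - <<'E'
import pickle
from h import *
st,W=pickle.load(open("w1.pkl","rb"))
crop(W,240,145,110,110,5,"w1c.png")
g=lambda p:np.array([240+(p[0]+.5)/5-.5,145+(p[1]+.5)/5-.5])
E
```

```text
(no output)
```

View pics/w1c.png

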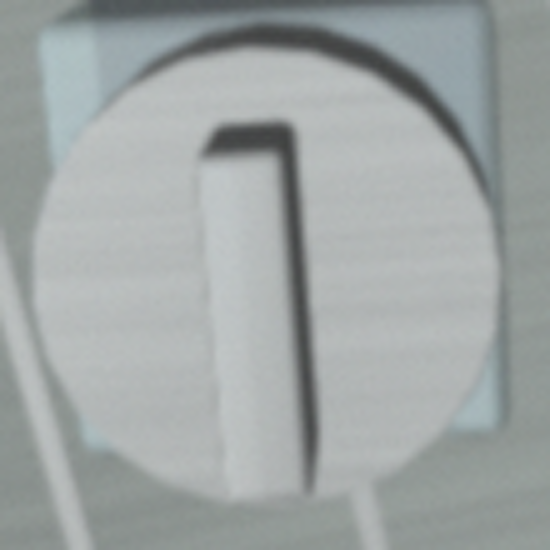

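```bash
python3 - <<'E'
import pickle
from h import *
st,W=pickle.load(open("w1.pkl","rb"))
g=lambda p:np.array([240+(p[0]+.5)/5-.5,145+(p[1]+.5)/5-.5])
B=np.array([unproj(W,g(p),154.5) for p in [(201,158),(280,150),(305,492),(229,500)]]);print(B.round(1),B.mean(0),[np.linalg.norm(B[i]-B[i-1]).round(1) for i in range(4)])
d=(B[0]+B[1]-B[2]-B[3]);print("bar ang",np.degrees(np.arctan2(d[1],d[0])))
C=np.array([unproj(W,g(p),123.5) for p in [(33,275),(500,270),(260,48),(270,502),(112,105),(424,440)]]);print(C.round(1))
A=np.c_[2*C[:,:2],np.ones(len(C))];x=np.linalg.lstsq(A,(C[:,:2]**2).sum(1),rcond=None)[0];print("circ",x[:2],np.sqrt(x[2]+x[:2]@x[:2]))
h=lambda p:np.array([530+(p[0]+.5)/5-.5,95+(p[1]+.5)/5-.5])
P=np.array([unproj(W,h(p),z) for p,z in [((150,112),14),((92,573),14),((207,348),26),((262,354),14),((488,331),26),((545,337),14)]]);print(P.round(1))
d=P[0]-P[1];print("edge",np.linalg.norm(d),np.degrees(np.arctan2(d[1],d[0])))
for i,j in((2,4),(3,5)):
  d=P[i]-P[j];print(np.linalg.norm(d),np.degrees(np.arctan2(d[1],d[0])),(P[i]+P[j])/2)
h=lambda p:np.array([235+(p[0]+.5)/5-.5,125+(p[1]+.5)/5-.5])
J=np.array([unproj(W,h(p),z) for p,z in [((66,130),85),((512,98),85),((528,527),85),((105,548),85)]]);print("jar",J.round(1),J.mean(0),[np.linalg.norm(J[i]-J[i-1]).round(1) for i in range(4)])
for i,j in ((0,1),(0,3),(1,2)):
  d=J[i]-J[j];print(np.degrees(np.arctan2(d[1],d[0])))
E
```

```text
[[582.6 135.3 154.5]
 [581.2 123.5 154.5]
 [527.7 132.4 154.5]
 [529.  144.4 154.5]] [555.13464542 133.87025235 154.5       ] [np.float64(54.3), np.float64(11.9), np.float64(54.2), np.float64(12.1)]
bar ang -9.563084515561949
[[565.  171.9 123.5]
 [548.6  95.  123.5]
 [593.3 125.6 123.5]
 [516.8 142.6 123.5]
 [589.6 151.5 123.5]
 [522.1 113.9 123.5]]
circ [555.05590146 133.90794407] 39.05227735744348
[[ 557.9 -149.5   14. ]
 [ 458.7 -133.5   14. ]
 [ 508.2 -153.    26. ]
 [ 500.8 -171.8   14. ]
 [ 498.8 -211.2   26. ]
 [ 491.1 -232.1   14. ]]
edge 100.51634046590807 -9.155076070068517
58.90790740532577 80.86830126953319 [ 503.49618372 -182.07692549   26.        ]
61.04314773362265 80.84904090124448 [ 495.98684313 -201.95394067   14.        ]
jar [[601.1 167.1  85. ]
 [589.   87.1  85. ]
 [508.9 100.6  85. ]
 [522.6 181.4  85. ]] [555.42142642 134.03270859  85.        ] [np.float64(79.8), np.float64(80.9), np.float64(81.3), np.float64(82.0)]
81.3969511385923
-10.365140847891704
-9.565109246146708
```

```bash
python3 - <<'E'
from bench import r
from plan import *
st=r.sense();p,Rt=tool(st);print(st["time"],p,st["tcp_rot"])
rows(p,Rt,[490,-190,250],[180,0,-9.5],8)
E
```

```text
2.65 [546.17596894 117.24594582 303.29577985] [-179.83265891   -0.19601238  -12.37440236]
8
[[[0.0013,0.039,0.0066],[-0.0004,-0.0004,-0.0063],0],[[0.0011,0.039,0.0066],[-0.0004,-0.0004,-0.0063],0],[[0.0009,0.039,0.0066],[-0.0004,-0.0004,-0.0063],0],[[0.0006,0.039,0.0066],[-0.0004,-0.0004,-0.0063],0],[[0.0004,0.039,0.0066],[-0.0004,-0.0004,-0.0063],0],[[0.0001,0.039,0.0066],[-0.0004,-0.0004,-0.0063],0],[[-0.0001,0.039,0.0066],[-0.0004,-0.0004,-0.0063],0],[[-0.0003,0.039,0.0066],[-0.0004,-0.0004,-0.0063],0]]
```

Request:
carry_out(
  increments=[
    [[0.001, 0.039, 0.0066], [0, 0, -0.006], 0],
    [[0.001, 0.039, 0.0066], [0, 0, -0.006], 0],
    [[0.001, 0.039, 0.0066], [0, 0, -0.006], 0],
    [[0.0006, 0.039, 0.0066], [0, 0, -0.006], 0],
    [[0.0004, 0.039, 0.0066], [0, 0, -0.006], 0],
    [[0, 0.039, 0.0066], [0, 0, -0.006], 0],
    [[0, 0.035, 0.0066], [0, 0, -0.006], 0],
    [[0, 0.02, 0.0066], [0, 0, -0.006], 0],
    [[0, 0, 0], [0, 0, 0], 0],
    [[0, 0, 0], [0, 0, 0], 0],
  ],
)

```text
time: 3.65
tool_pos: [493.1, -166.6, 246.5]
tcp_rot: [-179.6, -0.2, -7.5]
ft_force: [0.1, 0.4, 0.5]
finger_gap: 85.7
```

```bash
python3 - <<'E'
from bench import r
from plan import *
st=r.sense();p,Rt=tool(st);print(st["time"],p,st["tcp_rot"],st["joint_pos"])
W=r.snapshot("wrist");cv2.imwrite("pics/w2.png",W["image"])
import pickle;pickle.dump((st,W),open("w2.pkl","wb"))
print(proj(W,[[499,-190,14]]))
u,v=proj(W,[[499,-190,14]])[0].astype(int)
print(u-70,v-70); crop(W,u-70,v-70,140,140,4,"w2a.png")
E
```

```text
3.65 [ 493.05963946 -166.61490277  246.45043355] [-179.55325927   -0.21030792   -7.53666591] [-24.6612702   -5.38947039  96.70941486   0.48900389  88.61066767
  72.86301534]
[[340.40032775 183.14299259]]
270 113
```

View pics/w2a.png

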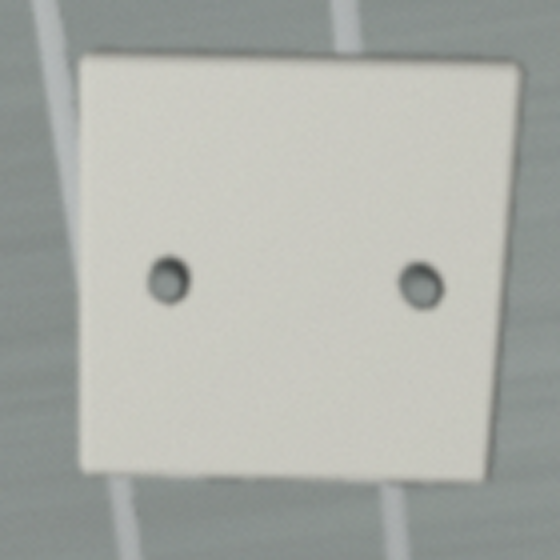

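```bash
python3 - <<'E'
import pickle
from h import *
st,W=pickle.load(open("w2.pkl","rb"))
g=lambda p:np.array([270+(p[0]+.5)/4-.5,113+(p[1]+.5)/4-.5])
B=np.array([unproj(W,g(p),14) for p in [(80,55),(521,64),(487,481),(81,472)]]);print(B.round(1),B.mean(0),[np.linalg.norm(B[i]-B[i-1]).round(1) for i in range(4)])
d=(B[0]+B[1]-B[2]-B[3]);print("x ang",np.degrees(np.arctan2(d[1],d[0])))
d=(B[0]+B[3]-B[2]-B[1]);print("y ang",np.degrees(np.arctan2(d[1],d[0]))-90)
for z,a,b in ((26,(167,283),(422,289)),(20,(169.5,280),(421.5,286))):
  P=[unproj(W,g(p),z) for p in (a,b)];d=P[0]-P[1];print(z,P,(P[0]+P[1])/2,np.linalg.norm(d),np.degrees(np.arctan2(d[1],d[0]))-90)
E
```

```text
[[ 557.7 -149.5   14. ]
 [ 542.4 -250.2   14. ]
 [ 442.3 -235.    14. ]
 [ 457.7 -134.3   14. ]] [ 500.02534418 -192.24481019   14.        ] [np.float64(101.2), np.float64(101.8), np.float64(101.3), np.float64(101.9)]
x ang -8.61506307949107
y ang -8.67762846291214
26 [array([ 504.6765613 , -162.77467368,   26.        ]), array([ 495.55497176, -221.66254029,   26.        ])] [ 500.11576653 -192.21860699   26.        ] 59.59013534525122 -8.805003774544431
20 [array([ 504.17602129, -163.17430115,   20.        ]), array([ 495.00155895, -222.29298032,   20.        ])] [ 499.58879012 -192.73364074   20.        ] 59.82632352392419 -8.821206869994583
```

```bash
python3 - <<'E'
from bench import r
from plan import *
st=r.sense();p,Rt=tool(st);print(st["time"],p,st["tcp_rot"])
rows(p,Rt,[555.1,133.9,220],[180,0,-9.5],9)
E
```

```text
3.7 [ 493.10567568 -166.35782647  246.41535745] [-179.55876426   -0.2023322    -7.51039034]
9
[[[0.0025,-0.034,0.0032],[-0.0009,-0.0004,0.0039],0],[[0.0023,-0.034,0.0032],[-0.0009,-0.0004,0.0039],0],[[0.0022,-0.034,0.0031],[-0.0009,-0.0004,0.0039],0],[[0.0021,-0.034,0.0031],[-0.0009,-0.0004,0.0039],0],[[0.0019,-0.034,0.0031],[-0.0009,-0.0004,0.0039],0],[[0.0018,-0.034,0.0031],[-0.0009,-0.0004,0.0039],0],[[0.0017,-0.034,0.003],[-0.0009,-0.0004,0.0039],0],[[0.0015,-0.034,0.003],[-0.0009,-0.0004,0.0039],0],[[0.0014,-0.034,0.003],[-0.0009,-0.0004,0.0039],0]]
```

Request:
carry_out(
  increments=[
    [[0.0025, -0.034, 0.0032], [-0.001, 0, 0.004], 0],
    [[0.0023, -0.034, 0.0032], [-0.001, 0, 0.004], 0],
    [[0.0022, -0.034, 0.0031], [-0.001, 0, 0.004], 0],
    [[0.0021, -0.034, 0.0031], [-0.001, 0, 0.004], 0],
    [[0.002, -0.034, 0.0031], [-0.001, 0, 0.004], 0],
    [[0.0018, -0.034, 0.0031], [-0.001, 0, 0.004], 0],
    [[0.0017, -0.034, 0.003], [-0.001, 0, 0.004], 0],
    [[0.0015, -0.034, 0.003], [-0.001, 0, 0.004], 0],
    [[0.001, -0.017, 0.003], [0, 0, 0], 0],
    [[0, 0, 0], [0, 0, 0], 0],
    [[0, 0, 0], [0, 0, 0], 0],
  ],
)

```text
time: 4.8
tool_pos: [550.7, 146.5, 224.9]
tcp_rot: [-179.8, -0.6, -7.9]
ft_force: [-0.6, 0.0, 0.7]
finger_gap: 85.5
```

```bash
python3 - <<'E'
from bench import r
from plan import *
st=r.sense();p,Rt=tool(st);print(st["time"],p,st["tcp_rot"])
rows(p,Rt,[555.1,133.9,175],[180,0,-9.5],2)
E
```

```text
4.8 [550.72234399 146.48476728 224.87576643] [-179.77388615   -0.64467717   -7.9240682 ]
2
[[[0.0028,0.006,0.0249],[-0.0021,-0.0056,0.0138],0],[[0.003,0.0059,0.0249],[-0.0021,-0.0056,0.0138],0]]
```

Request:
carry_out(
  increments=[
    [[0.0028, 0.006, 0.025], [-0.002, -0.0056, 0.0138], 0],
    [[0.003, 0.006, 0.018], [-0.002, -0.0056, 0.0138], 0],
    [[0, 0, 0], [0, 0, 0], 0],
    [[0, 0, 0], [0, 0, 0], 0],
  ],
)

```text
time: 5.2
tool_pos: [555.4, 132.7, 182.8]
tcp_rot: [-180.0, -0.1, -9.5]
ft_force: [-0.3, -0.3, 0.5]
finger_gap: 85.5
```

```bash
python3 - <<'E'
from bench import r
from plan import *
st=r.sense();p,Rt=tool(st);print(st["time"],p,st["tcp_rot"])
W=r.snapshot("wrist");cv2.imwrite("pics/w3.png",W["image"])
import pickle;pickle.dump((st,W),open("w3.pkl","wb"))
rows(p,Rt,[555.1,133.9,160],[180,0,-9.5],2)
E
```

```text
5.2 [555.36578325 132.7050219  182.77595429] [-1.79966330e+02 -1.22682202e-01 -9.51476154e+00]
2
[[[-0.0003,-0.0006,0.0114],[-0.0003,-0.0011,-0.0001],0],[[-0.0002,-0.0006,0.0114],[-0.0003,-0.0011,-0.0001],0]]
```

View pics/w3.png

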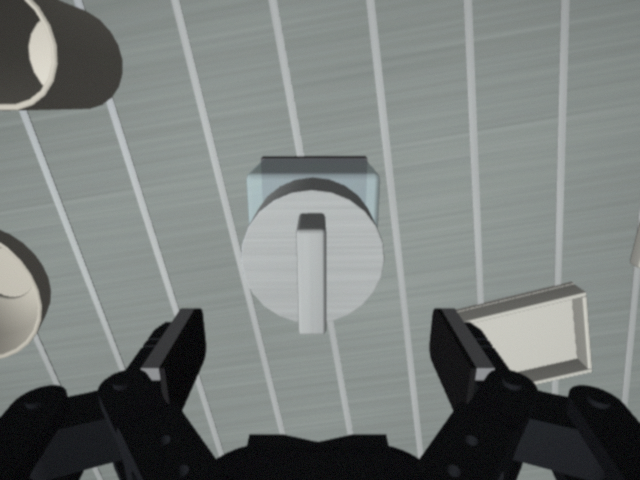

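```bash
python3 - <<'E'
import pickle
from h import *
st,W=pickle.load(open("w3.pkl","rb"))
crop(W,235,150,155,190,4,"w3a.png")
E
```

```text
(no output)
```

View pics/w3a.png

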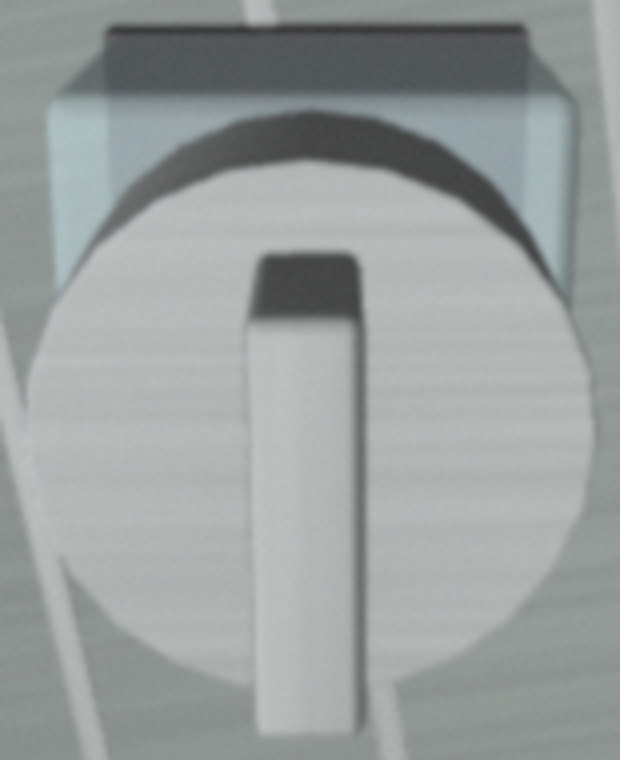

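```bash
python3 - <<'E'
import pickle
from h import *
st,W=pickle.load(open("w3.pkl","rb"))
g=lambda p:np.array([235+(p[0]+.5)/4-.5,150+(p[1]+.5)/4-.5])
B=np.array([unproj(W,g(p),154.5) for p in [(248,320),(360,320),(360,735),(256,735)]]);print(B.round(1),B.mean(0),[np.linalg.norm(B[i]-B[i-1]).round(1) for i in range(4)])
d=(B[0]+B[1]-B[2]-B[3]);print("bar ang",np.degrees(np.arctan2(d[1],d[0])))
C=np.array([unproj(W,g(p),123.5) for p in [(27,420),(594,425),(308,160),(85,615),(508,628),(100,250),(530,252)]])
A=np.c_[2*C[:,:2],np.ones(len(C))];x=np.linalg.lstsq(A,(C[:,:2]**2).sum(1),rcond=None)[0];print("circ",x[:2],np.sqrt(x[2]+x[:2]@x[:2]))
for z,a,b in ((0,(107,30),(526,27)),(85,(58,92),(572,95))):
  J=np.array([unproj(W,g(p),z) for p in(a,b)]);d=J[0]-J[1];print(J,np.linalg.norm(d),J.mean(0),np.degrees(np.arctan2(d[1],d[0]))-90)
  a=np.radians(-9.3); print("centre",J.mean(0)[:2]-42*np.array([np.cos(a),np.sin(a)]))
E
```

```text
[[583.2 135.8 154.5]
 [581.1 123.2 154.5]
 [527.3 131.9 154.5]
 [529.5 144.7 154.5]] [555.28988765 133.89022936 154.5       ] [np.float64(54.5), np.float64(12.8), np.float64(54.5), np.float64(13.0)]
bar ang -9.282191021876756
circ [553.85472416 134.18309704] 40.17707671595984
[[601.97882309 169.58981549   0.        ]
 [588.4006842   84.7966452    0.        ]] 85.87343933889046 [595.18975365 127.19323035   0.        ] -9.097676689245446
centre [553.74181356 133.98059083]
[[602.820028   165.34518449  85.        ]
 [589.34919509  87.67013492  85.        ]] 78.83448906231398 [596.08461155 126.5076597   85.        ] -9.838689610333205
centre [554.63667146 133.29502019]
```

Request:
carry_out(
  increments=[
    [[-0.0004, -0.0012, 0.02], [0, -0.001, -0.002], 0],
    [[0, 0, 0.02], [0, 0, 0], 0],
    [[0, 0, 0.005], [0, 0, 0], 0],
    [[0, 0, 0], [0, 0, 0], 0],
    [[0, 0, 0], [0, 0, 0], 0],
  ],
  newtons=30,
)

```text
time: 5.75
tool_pos: [558.4, 133.5, 142.9]
tcp_rot: [-179.8, -0.5, -9.5]
ft_force: [0.0, -0.8, 0.3]
finger_gap: 85.5
```

Request:
carry_out(
  increments=[
    [[-0.0033, 0, 0.005], [0.002, -0.008, 0], 0],
    [[0, 0, 0.005], [0, 0, 0], 0],
    [[0, 0, 0.003], [0, 0, 0], 0],
    [[0, 0, 0], [0, 0, 0], 0],
  ],
)

```text
time: 6.15
tool_pos: [556.6, 134.5, 132.0]
tcp_rot: [-179.6, -0.2, -9.5]
ft_force: [-0.1, 0.3, 0.0]
finger_gap: 85.4
```

Request:
carry_out(
  increments=[
    [[0, 0, 0], [0, 0, 0], 0],
  ],
)

```text
time: 6.25
tool_pos: [556.6, 134.4, 132.0]
tcp_rot: [-179.6, -0.2, -9.5]
ft_force: [-0.3, -0.3, 0.4]
finger_gap: 85.5
```

Request:
carry_out(
  increments=[
    [[-0.0016, 0.0005, 0.0035], [-0.006, -0.004, 0], 0],
    [[0, 0, 0], [0, 0, 0], 0],
  ],
)

```text
time: 6.45
tool_pos: [554.8, 134.2, 128.3]
tcp_rot: [-180.0, 0.0, -9.5]
ft_force: [-0.6, -1.7, 0.0]
finger_gap: 85.1
```

Request:
carry_out(
  increments=[
    [[0, 0, 0], [0, 0, 0], 0.5],
    [[0, 0, 0], [0, 0, 0], 0.8],
    [[0, 0, 0], [0, 0, 0], 1],
    [[0, 0, 0], [0, 0, 0], 1],
    [[0, 0, 0], [0, 0, 0], 1],
  ],
  newtons=30,
)

```text
time: 6.95
tool_pos: [555.0, 134.3, 128.5]
tcp_rot: [-180.0, -0.0, -9.5]
ft_force: [-0.6, -1.5, 3.8]
finger_gap: 13.1
```

Request:
carry_out(
  increments=[
    [[0, 0, 0], [0, 0, 0], 1],
    [[0, 0, 0], [0, 0, 0], 1],
    [[0, 0, 0], [0, 0, 0], 1],
  ],
  newtons=80,
)

```text
time: 7.25
tool_pos: [555.2, 134.4, 128.7]
tcp_rot: [-180.0, -0.0, -9.5]
ft_force: [0.9, -0.2, 0.9]
finger_gap: 12.6
```

Request:
carry_out(
  increments=[
    [[0, 0, -0.008], [0, 0, 0], 1],
    [[0, 0, -0.02], [0, 0, 0], 1],
    [[0, 0, -0.03], [0, 0, 0], 1],
    [[0, 0, -0.03], [0, 0, 0], 1],
    [[0, 0, -0.015], [0, 0, 0], 1],
    [[0, 0, 0], [0, 0, 0], 1],
    [[0, 0, 0], [0, 0, 0], 1],
  ],
)

```text
time: 7.95
tool_pos: [549.8, 133.5, 228.9]
tcp_rot: [179.7, 0.8, -9.5]
ft_force: [-0.8, 0.4, -6.1]
finger_gap: 12.5
```

```bash
python3 - <<'E'
from bench import r
from plan import *
st=r.sense();p,Rt=tool(st);print(st)
W=r.snapshot("wrist");cv2.imwrite("pics/w4.png",W["image"])
import pickle;pickle.dump((st,W),open("w4.pkl","wb"))
S=r.snapshot("scene");crop(S,290,170,120,160,4,"s4.png")
E
```

```text
{'time': 7.95, 'joint_pos': array([8.44912749e+00, 3.09721371e+00, 9.01630806e+01, 6.64684440e-03,
       8.76102588e+01, 1.07903946e+02]), 'qd': array([ 0.06843838, -0.26698429, -0.10342552,  0.02438577,  0.32634711,
        0.00199023]), 'joint_efforts': array([ 7.64010212e-03, -5.77051198e+01, -5.47750819e+01,  8.90792086e-03,
        1.90117350e-01,  8.32575779e-05]), 'tool_pos': array([549.75713822, 133.46732582, 228.92960971]), 'tcp_rot': array([179.73866936,   0.83043228,  -9.45704018]), 'ft_force': array([-0.75844806,  0.38875936, -6.08388067]), 'wrist_torque': array([-0.08932687, -0.02480487,  0.06878648]), 'finger_gap': 12.464714173981225}
```

View pics/w4.png

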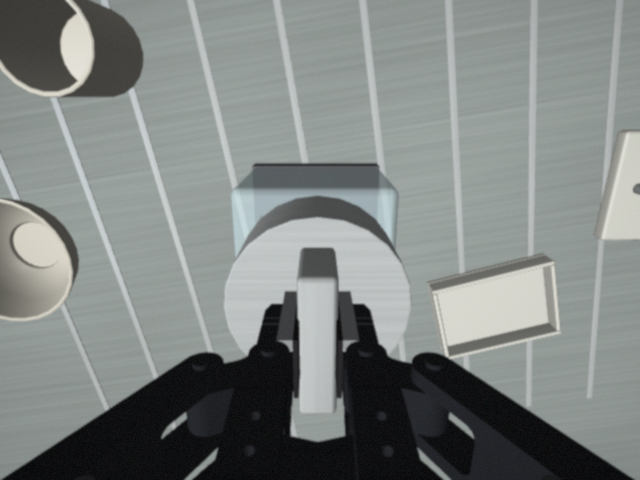

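View pics/s4.png

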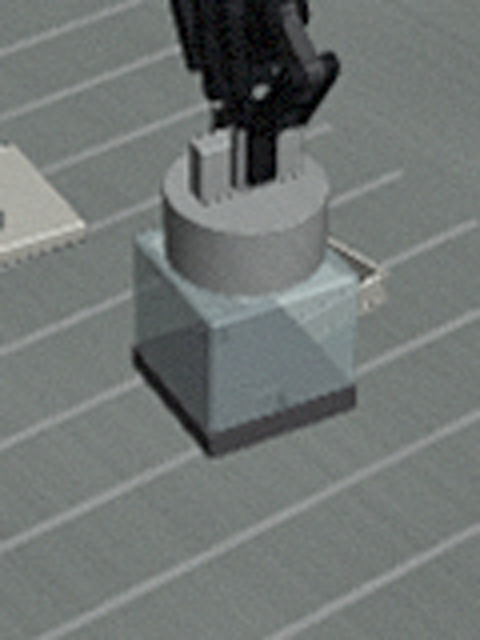

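```bash
python3 - <<'E'
import pickle
from h import *
st,W=pickle.load(open("w4.pkl","rb"))
crop(W,220,150,195,150,4,"w4a.png")
crop(W,270,240,100,180,4,"w4b.png")
E
```

```text
(no output)
```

View pics/w4a.png

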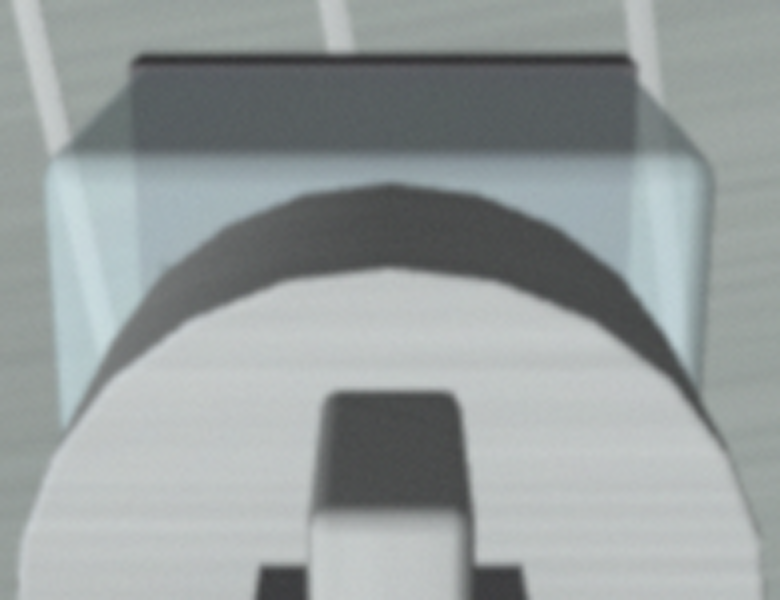

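View pics/w4b.png

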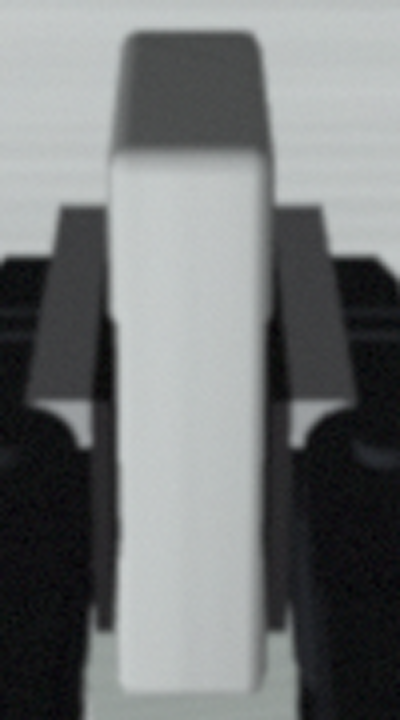

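```bash
cat >> plan.py <<'E'
def unproj_tool(s,st,uv,zt):
    p,Rt=tool(st); K,rv,t=cam(s); M=cv2.Rodrigues(rv)[0]
    c=Rt.inv().apply(-M.T@t-p); d=Rt.inv().apply(M.T@np.linalg.inv(K)@np.array([uv[0],uv[1],1.]))
    return c+d*(zt-c[2])/d[2]
E
python3 - <<'E'
import pickle
from plan import *
st,W=pickle.load(open("w4.pkl","rb"))
g=lambda p,x,y:np.array([x+(p[0]+.5)/4-.5,y+(p[1]+.5)/4-.5])
B=np.array([unproj_tool(W,st,g(p,270,240),-25.8) for p in [(109,155),(272,155),(264,692),(119,692)]]);print(B.round(1),B.mean(0))
d=B[0]+B[1]-B[2]-B[3];print(np.degrees(np.arctan2(d[1],d[0])))
for z in (128.7,130.7):
  J=np.array([unproj_tool(W,st,g(p,220,150),z) for p in [(131,56),(637,56)]]);print(J.round(1),J.mean(0)-[42,0,0])
J=np.array([unproj_tool(W,st,g(p,220,150),131-85) for p in [(48,160),(712,158)]]);print(J.round(1),J.mean(0)-[42,0,0])
# stand in tool frame-ish bias reference
E
```

```text
[[ 27.7  -4.9 -25.8]
 [ 27.7   8.4 -25.8]
 [-26.6   8.6 -25.8]
 [-26.6  -4.8 -25.8]] [  0.59402001   1.81378983 -25.8       ]
-0.10547274308578576
[[ 42.2 -42.7 128.7]
 [ 42.2  44.2 128.7]] [  0.18419851   0.71636124 128.7       ]
[[ 41.9 -43.1 130.7]
 [ 41.9  44.5 130.7]] [-1.10173941e-01  7.09072808e-01  1.30700000e+02]
[[ 41.7 -40.   46. ]
 [ 42.   41.   46. ]] [-0.14126322  0.50921625 46.        ]
```

```bash
python3 - <<'E'
from bench import r
from plan import *
st=r.sense();p,Rt=tool(st);print(st["time"],p,st["tcp_rot"])
rows(p,Rt,[500,-170,205],[180,0,-8.7],10,1)
E
```

```text
8.05 [549.48684689 133.4135602  228.27534068] [179.71927841   0.88601224  -9.46060831]
10
[[[0.0001,0.0307,0.0025],[0.0005,0.0015,-0.0013],1],[[0.0001,0.0307,0.0025],[0.0005,0.0015,-0.0013],1],[[0.0001,0.0307,0.0024],[0.0005,0.0015,-0.0013],1],[[0.0,0.0307,0.0024],[0.0005,0.0015,-0.0013],1],[[-0.0,0.0307,0.0024],[0.0005,0.0015,-0.0013],1],[[-0.0001,0.0307,0.0024],[0.0005,0.0015,-0.0013],1],[[-0.0001,0.0307,0.0024],[0.0005,0.0015,-0.0013],1],[[-0.0002,0.0307,0.0024],[0.0005,0.0015,-0.0013],1],[[-0.0002,0.0307,0.0024],[0.0005,0.0015,-0.0013],1],[[-0.0003,0.0307,0.0023],[0.0005,0.0015,-0.0013],1]]
```

Request:
carry_out(
  increments=[
    [[0, 0.015, 0.0025], [0.0005, 0.004, -0.0013], 1],
    [[0, 0.03, 0.0025], [0.0005, 0.004, -0.0013], 1],
    [[0, 0.03, 0.0024], [0.0005, 0.003, -0.0013], 1],
    [[0, 0.03, 0.0024], [0.0005, 0.0015, -0.0013], 1],
    [[0, 0.03, 0.0024], [0.0005, 0.0015, -0.0013], 1],
    [[0, 0.03, 0.0024], [0.0005, 0, -0.0013], 1],
    [[0, 0.03, 0.0024], [0, 0, -0.0013], 1],
    [[0, 0.03, 0.0024], [0, 0, -0.0013], 1],
    [[0, 0.03, 0.0024], [0, 0, -0.0013], 1],
    [[0, 0.02, 0.0024], [0, 0, 0], 1],
    [[0, 0.01, 0], [0, 0, 0], 1],
    [[0, 0, 0], [0, 0, 0], 1],
  ],
)

```text
time: 9.25
tool_pos: [489.4, -163.0, 186.1]
tcp_rot: [179.8, 1.5, -8.7]
ft_force: [-0.6, 0.1, -6.0]
finger_gap: 12.3
```

Request:
carry_out(
  increments=[
    [[0, 0, 0], [0, 0, 0], 1],
    [[0, 0, 0], [0, 0, 0], 1],
  ],
)

```text
time: 9.45
tool_pos: [489.0, -161.8, 185.2]
tcp_rot: [179.8, 1.6, -8.7]
ft_force: [-1.1, 0.8, -5.0]
finger_gap: 12.9
```

```bash
python3 - <<'E'
from bench import r
from plan import *
st=r.sense();p,Rt=tool(st);print(st["time"],p,st["tcp_rot"],st["joint_pos"])
rows(p,Rt,[500,-191.6,180],[180,0,-8.7],2,1)
E
```

```text
9.45 [ 488.96500742 -161.75944687  185.18541717] [179.83925649   1.6336169   -8.71465305] [-23.60142733  -2.65429968 100.54273808  -0.57854144  83.64941324
  75.18264515]
2
[[[0.0078,0.0139,0.0024],[0.0014,0.0143,-0.0001],1],[[0.0077,0.0139,0.0025],[0.0014,0.0143,-0.0001],1]]
```

Request:
carry_out(
  increments=[
    [[0.0078, 0.0139, 0.002], [0.0014, 0.0143, 0], 1],
    [[0.0078, 0.0139, 0.002], [0.0014, 0.0143, 0], 1],
    [[0, 0, 0], [0, 0, 0], 1],
    [[0, 0, 0], [0, 0, 0], 1],
  ],
)

```text
time: 9.85
tool_pos: [502.3, -191.7, 180.8]
tcp_rot: [-180.0, -0.2, -8.5]
ft_force: [0.3, 1.8, -5.8]
finger_gap: 12.5
```

```bash
python3 - <<'E'
from bench import r
from plan import *
st=r.sense();p,Rt=tool(st);print(st["time"],p,st["tcp_rot"])
rows(p,Rt,[500,-191.6,168],[180,0,-8.7],1,1)
E
```

```text
9.85 [ 502.25086968 -191.68855746  180.8487218 ] [-179.97814899   -0.21115228   -8.4676849 ]
1
[[[-0.0023,0.0002,0.0128],[-0.0004,-0.0037,0.0041],1]]
```

Request:
carry_out(
  increments=[
    [[-0.0023, 0, 0.006], [0, -0.0037, 0.004], 1],
    [[0, 0, 0.005], [0, 0, 0], 1],
    [[0, 0, 0], [0, 0, 0], 1],
    [[0, 0, 0], [0, 0, 0], 1],
  ],
)

```text
time: 10.25
tool_pos: [499.7, -190.9, 168.4]
tcp_rot: [-180.0, 0.1, -8.7]
ft_force: [0.6, -0.1, -4.9]
finger_gap: 12.3
```

```bash
python3 - <<'E'
from bench import r
from plan import *
st=r.sense();p,Rt=tool(st);print(st["time"],p,st["tcp_rot"])
W=r.snapshot("wrist");cv2.imwrite("pics/w5.png",W["image"])
import pickle;pickle.dump((st,W),open("w5.pkl","wb"))
crop(W,210,130,200,110,4,"w5a.png")
S=r.snapshot("scene");crop(S,235,120,110,130,5,"s5.png")
E
```

```text
10.25 [ 499.66722427 -190.91050012  168.37389836] [-1.79952280e+02  6.47974014e-02 -8.69759568e+00]
```

View pics/w5.png

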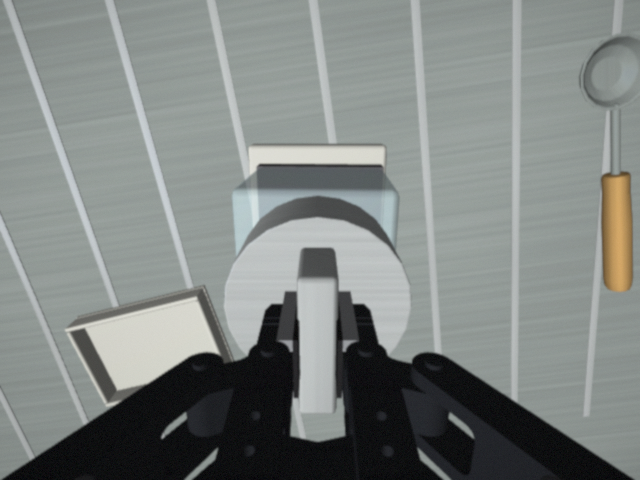

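View pics/w5a.png

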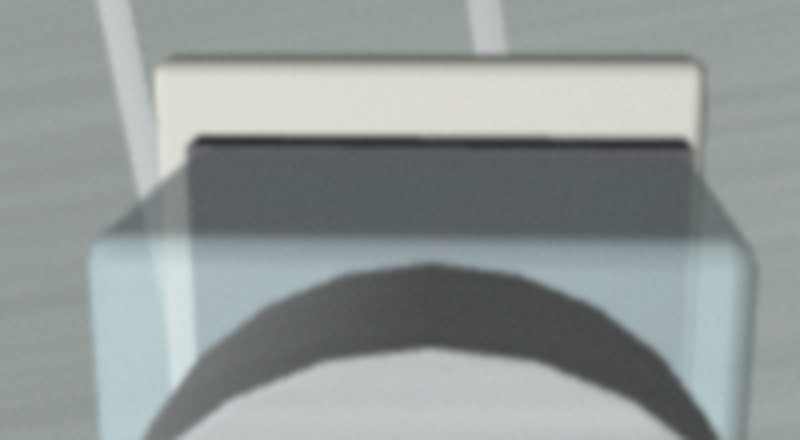

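View pics/s5.png

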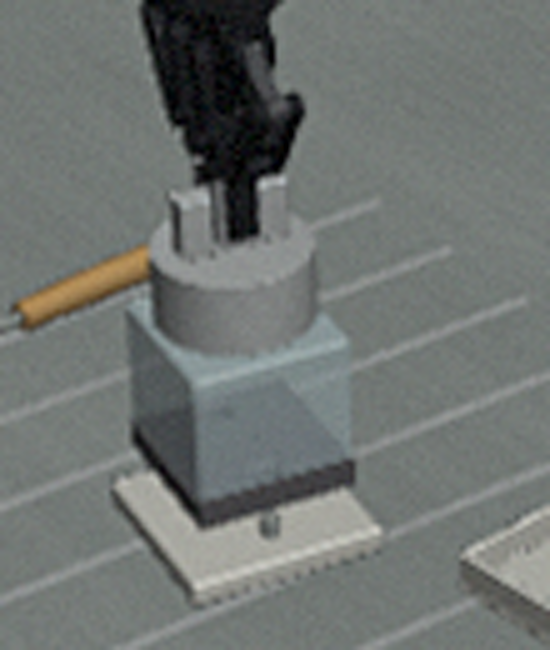

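```bash
python3 - <<'E'
import pickle
from plan import *
st,W=pickle.load(open("w5.pkl","rb"))
g=lambda p:np.array([210+(p[0]+.5)/4-.5,130+(p[1]+.5)/4-.5])
p,Rt=tool(st)
for n,zt,a,b,h in (("stand",p[2]-14,(156,62),(704,63),51),("jar",130.7,(189,138),(692,143),42.)):
  J=np.array([unproj_tool(W,st,g(q),zt) for q in (a,b)]);d=J[1]-J[0];print(n,J.round(1),"w",np.linalg.norm(d).round(1),"c",(J.mean(0)-[h,0,0]).round(2),"ang",np.degrees(np.arctan2(-d[0],d[1])))
# stand estimate from w2 in tool
print(Rt.inv().apply(np.array([500.0,-192.3,14])-p))
E
```

```text
stand [[ 52.  -49.  154.4]
 [ 51.8  52.5 154.4]] w 101.5 c [  0.89   1.77 154.37] ang 0.0971787629220764
jar [[ 41.5 -40.  130.7]
 [ 40.6  47.2 130.7]] w 87.1 c [ -0.96   3.61 130.7 ] ang 0.5633991427527502
[  0.71365353   1.45177192 154.37203439]
```

Request:
carry_out(
  increments=[
    [[0.0013, 0, 0.003], [0, 0, 0], 1],
    [[0, 0, 0.003], [0, 0, 0], 1],
    [[0, 0, 0.002], [0, 0, 0], 1],
    [[0, 0, 0], [0, 0, 0], 1],
    [[0, 0, 0], [0, 0, 0], 1],
  ],
)

```text
time: 10.85
tool_pos: [501.4, -191.1, 160.2]
tcp_rot: [-180.0, 0.0, -8.7]
ft_force: [0.5, 0.1, -6.3]
finger_gap: 12.5
```

```bash
python3 - <<'E'
from bench import r
from plan import *
st=r.sense();p,Rt=tool(st);print(st["time"],p,st["tcp_rot"],st["ft_force"],st["wrist_torque"])
W=r.snapshot("wrist")
import pickle;pickle.dump((st,W),open("w6.pkl","wb"))
crop(W,210,130,200,110,4,"w6a.png")
E
```

```text
10.85 [ 501.42755946 -191.08318337  160.21490732] [-1.79965225e+02  1.36843121e-02 -8.67973409e+00] [ 0.47705151  0.10803594 -6.30364907] [-0.10085827  0.01033001 -0.02441814]
```

View pics/w6a.png

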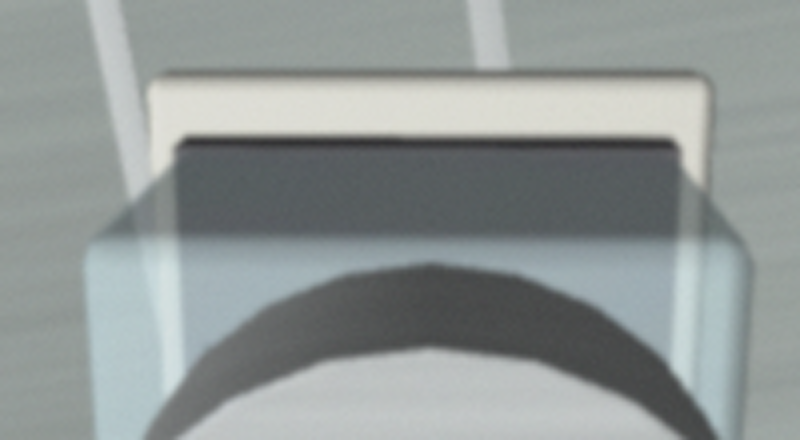

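```bash
cat > m.py <<'E'
import pickle,sys
from plan import *
def m(f,sa,sb,ja,jb,x0=210,y0=130):
  st,W=pickle.load(open(f,"rb"))
  g=lambda p:np.array([x0+(p[0]+.5)/4-.5,y0+(p[1]+.5)/4-.5])
  p,Rt=tool(st)
  for n,zt,a,b,h in (("stand",p[2]-14,sa,sb,51),("jar",130.7,ja,jb,42.)):
    J=np.array([unproj_tool(W,st,g(q),zt) for q in (a,b)]);d=J[1]-J[0];print(n,J.round(1),"w",np.linalg.norm(d).round(1),"c",(J.mean(0)-[h,0,0]).round(2),"ang",np.degrees(np.arctan2(-d[0],d[1])))
E
python3 -c "
from m import *
m('w6.pkl',(149,77),(710,77),(176,138),(680,141))"
```

```text
stand [[ 50.2 -49.  146.2]
 [ 50.2  52.4 146.2]] w 101.4 c [ -0.84   1.66 146.21] ang -0.00693431297135029
jar [[ 41.5 -42.2 130.7]
 [ 41.   45.  130.7]] w 87.3 c [ -0.77   1.41 130.7 ] ang 0.3338513233716133
```

Request:
carry_out(
  increments=[
    [[0, 0, 0.003], [0, 0, 0], 1],
    [[0, 0, 0.003], [0, 0, 0], 1],
    [[0, 0, 0.002], [0, 0, 0], 1],
    [[0, 0, 0], [0, 0, 0], 1],
  ],
)

```text
time: 11.3
tool_pos: [501.3, -191.1, 151.6]
tcp_rot: [-180.0, 0.0, -8.7]
ft_force: [-0.6, -0.2, -6.3]
finger_gap: 12.8
```

Request:
carry_out(
  increments=[
    [[0, 0, 0.003], [0, 0, 0], 1],
    [[0, 0, 0.003], [0, 0, 0], 1],
    [[0, 0, 0], [0, 0, 0], 1],
    [[0, 0, 0], [0, 0, 0], 1],
  ],
)

```text
time: 11.7
tool_pos: [501.2, -191.0, 144.9]
tcp_rot: [-180.0, 0.0, -8.7]
ft_force: [0.5, 0.0, -4.4]
finger_gap: 12.2
```

Request:
carry_out(
  increments=[
    [[0, 0, 0.0015], [0, 0, 0], 1],
    [[0, 0, 0], [0, 0, 0], 1],
    [[0, 0, 0], [0, 0, 0], 1],
  ],
)

```text
time: 12.0
tool_pos: [502.3, -191.5, 144.8]
tcp_rot: [180.0, -0.1, -8.7]
ft_force: [-0.3, 1.9, -5.3]
finger_gap: 12.9
```

```bash
python3 - <<'E'
from bench import r
from plan import *
st=r.sense();p,Rt=tool(st);print(st["time"],p,st["tcp_rot"],st["ft_force"],st["wrist_torque"],st["joint_pos"][5])
W=r.snapshot("wrist")
import pickle;pickle.dump((st,W),open("w7.pkl","wb"))
crop(W,210,130,200,110,4,"w7a.png")
S=r.snapshot("scene");crop(S,235,120,110,130,5,"s7.png")
E
```

```text
12.0 [ 502.27100876 -191.54166521  144.77461265] [ 1.79994070e+02 -1.20338840e-01 -8.68492084e+00] [-0.27991849  1.88488413 -5.31416941] [0.0338567  0.06718081 0.00757058] 72.31722681183112
```

View pics/w7a.png

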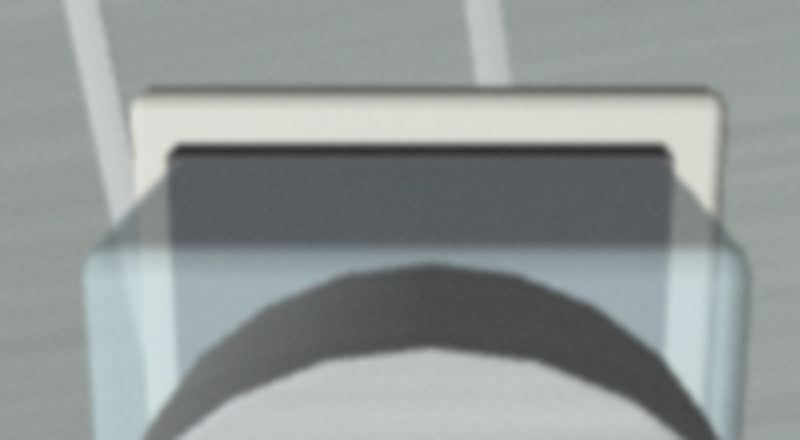

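View pics/s7.png

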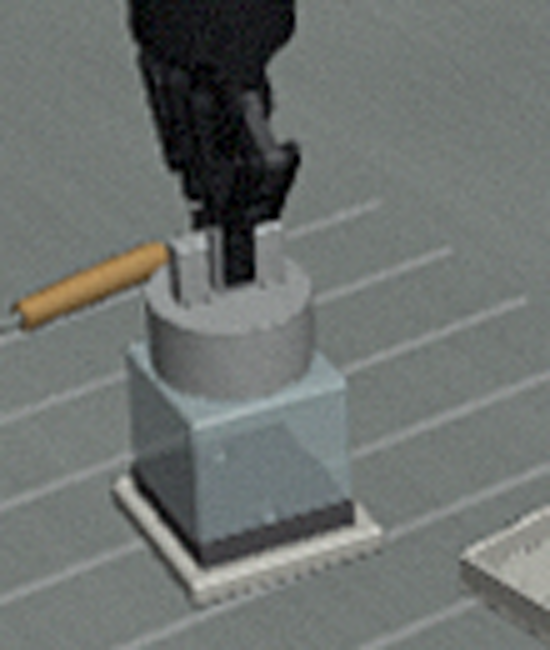

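```bash
python3 -c "
from m import *
m('w7.pkl',(132,95),(721,95),(168,148),(671,148))"
```

```text
stand [[ 48.8 -49.4 130.8]
 [ 48.8  51.7 130.8]] w 101.1 c [ -2.18   1.16 130.77] ang -0.005334379099605348
jar [[ 39.7 -43.7 130.7]
 [ 39.8  43.6 130.7]] w 87.2 c [-2.250e+00 -7.000e-02  1.307e+02] ang -0.00438895977220338
```

Request:
carry_out(
  increments=[
    [[-0.0018, 0.0007, 0.001], [0, -0.002, 0], 1],
    [[0, 0, 0.002], [0, 0, 0], 1],
    [[0, 0, 0], [0, 0, 0], 1],
  ],
)

```text
time: 12.4
tool_pos: [501.3, -192.5, 143.0]
tcp_rot: [179.9, -0.2, -8.7]
ft_force: [1.1, 1.0, -0.7]
finger_gap: 12.6
```

Request:
carry_out(
  increments=[
    [[-0.0005, 0, 0.002], [0, -0.003, 0], 1],
    [[0, 0, 0.002], [0, 0, 0], 1],
    [[0, 0, 0], [0, 0, 0], 1],
  ],
)

```text
time: 12.7
tool_pos: [502.0, -192.7, 143.3]
tcp_rot: [179.9, -0.2, -8.7]
ft_force: [-1.9, 1.3, -1.3]
finger_gap: 12.4
```

```bash
python3 - <<'E'
from bench import r
from plan import *
st=r.sense();p,Rt=tool(st);print(st["time"],p,st["tcp_rot"],st["ft_force"],st["wrist_torque"],st["joint_pos"][5])
W=r.snapshot("wrist")
import pickle;pickle.dump((st,W),open("w8.pkl","wb"))
crop(W,210,130,200,110,4,"w8a.png")
S=r.snapshot("scene");crop(S,235,120,110,130,5,"s8.png")
E
```

```text
12.7 [ 501.97772936 -192.72276166  143.26290548] [ 1.79910321e+02 -1.56820002e-01 -8.67918878e+00] [-1.86089103  1.29220576 -1.28440307] [0.26825188 0.36355204 0.05802806] 72.24611812696267
```

View pics/w8a.png

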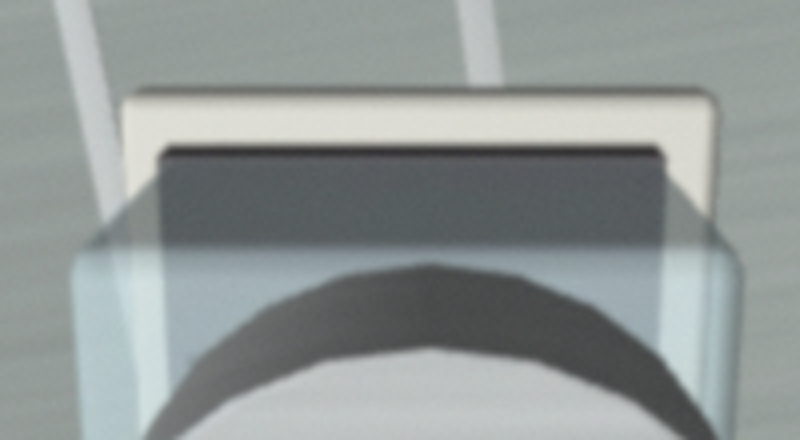

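View pics/s8.png

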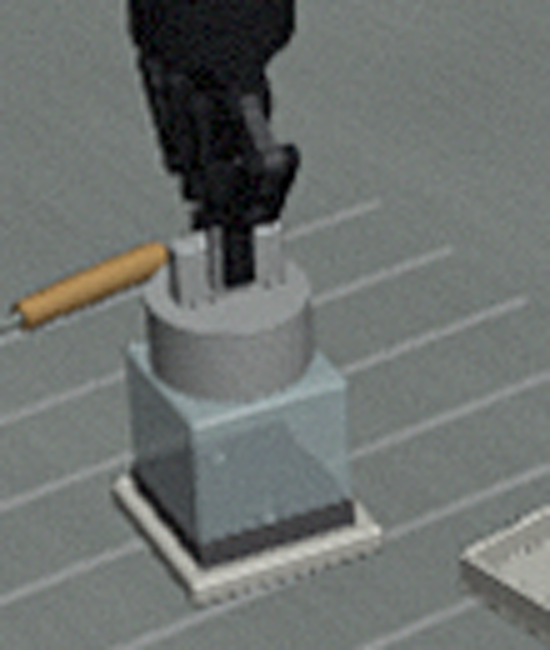

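Request:
carry_out(
  increments=[
    [[-0.001, 0.0008, 0.003], [0, -0.003, 0], 1],
    [[0, 0, 0.004], [0, 0, 0], 1],
  ],
)

```text
time: 13.0
tool_pos: [503.3, -193.1, 142.8]
tcp_rot: [179.9, -0.3, -8.6]
ft_force: [-17.1, 9.1, 40.0]
finger_gap: 12.5
```

```bash
python3 - <<'E'
from bench import r
from plan import *
st=r.sense();p,Rt=tool(st);print(st["time"],p,st["tcp_rot"],st["ft_force"],st["wrist_torque"],st["joint_pos"][5])
E
python3 -c "
from m import *
m('w8.pkl',(122,95),(714,95),(159,149),(664,149))"
```

```text
13.0 [ 503.25695856 -193.09327406  142.78866568] [179.93592253  -0.29588103  -8.64719588] [-17.0574835    9.14297649  40.01052843] [1.76972706e+00 3.70628419e+00 5.50013915e-04] 72.17902894869584
stand [[ 49.  -50.9 129.3]
 [ 49.   50.2 129.3]] w 101.1 c [ -1.98  -0.34 129.26] ang -0.0110818304314312
jar [[ 39.6 -45.3 130.7]
 [ 39.6  42.3 130.7]] w 87.6 c [ -2.4  -1.5 130.7] ang -0.010172825669356253
```

Request:
carry_out(
  increments=[
    [[-0.002, 0, -0.0005], [0, -0.004, 0], 1],
    [[-0.001, 0, 0], [0, 0, 0], 1],
    [[0, 0, 0], [0, 0, 0], 1],
  ],
)

```text
time: 13.3
tool_pos: [500.9, -192.8, 144.0]
tcp_rot: [179.9, -0.2, -8.6]
ft_force: [0.4, -0.5, -1.1]
finger_gap: 12.4
```

Request:
carry_out(
  increments=[
    [[0, 0, 0], [0, 0, -0.05], 1],
    [[0, 0, 0], [0, 0, -0.05], 1],
    [[0, 0, 0], [0, 0, -0.05], 1],
    [[0, 0, 0], [0, 0, -0.05], 1],
    [[0, 0, 0], [0, 0, -0.05], 1],
  ],
)

```text
time: 13.8
tool_pos: [501.4, -194.0, 142.8]
tcp_rot: [179.8, -0.2, 6.1]
ft_force: [-0.3, 0.4, 1.5]
finger_gap: 12.6
```

```bash
python3 - <<'E'
from bench import r
st=r.sense();print(st["time"],st["tool_pos"],st["tcp_rot"],st["ft_force"],st["wrist_torque"],st["joint_pos"][5])
E
```

```text
13.8 [ 501.36620137 -193.98341622  142.78506297] [179.77403344  -0.1938519    6.12649476] [-0.29419969  0.38047116  1.48973483] [-0.01322474  0.054332   -0.03045758] 57.33418726217502
```

Request:
carry_out(
  increments=[
    [[0, 0, 0], [0, 0, -0.04], 1],
    [[0, 0, 0], [0, 0, -0.04], 1],
    [[0, 0, 0], [0, 0, -0.04], 1],
    [[0, 0, 0], [0, 0, -0.04], 1],
  ],
)

```text
time: 14.2
tool_pos: [501.9, -193.9, 142.7]
tcp_rot: [179.8, -0.2, 15.6]
ft_force: [-1.7, 2.6, 4.3]
finger_gap: 12.5
```

```bash
python3 - <<'E'
from bench import r
st=r.sense();print(st["time"],st["tool_pos"],st["tcp_rot"],st["ft_force"],st["wrist_torque"],st["joint_pos"][5])
E
```

```text
14.2 [ 501.89169943 -193.8557643   142.71070213] [179.79382709  -0.22936766  15.63408608] [-1.68406622  2.62428589  4.2599939 ] [ 0.61369928  0.30910426 -0.20509966] 47.7853302712706
```

Request:
carry_out(
  increments=[
    [[-0.0005, 0, 0], [0, 0, -0.04], 1],
    [[0, 0, 0], [0, 0, -0.04], 1],
    [[0, 0, 0], [0, 0, -0.04], 1],
  ],
)

```text
time: 14.5
tool_pos: [501.7, -192.7, 142.7]
tcp_rot: [179.9, -0.3, 22.8]
ft_force: [-1.8, 3.1, 3.4]
finger_gap: 12.5
```

```bash
python3 - <<'E'
from bench import r
from h import *
st=r.sense();print(st["time"],st["tool_pos"],st["tcp_rot"],st["ft_force"],st["wrist_torque"],st["joint_pos"][5])
W=r.snapshot("wrist");cv2.imwrite("pics/w9.png",W["image"])
E
```

```text
14.5 [ 501.73391579 -192.65058871  142.66091381] [179.91922634  -0.29285418  22.75306879] [-1.75621827  3.13715586  3.43287553] [ 0.68942769  0.1507942  -0.29535939] 40.62177505503397
```

View pics/w9.png

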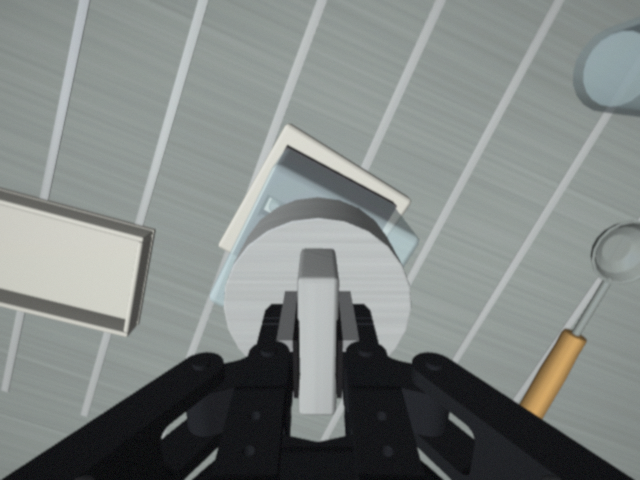

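Request:
carry_out(
  increments=[
    [[-0.0005, 0, 0], [0, -0.003, -0.045], 1],
    [[0, 0, 0], [0, 0, -0.045], 1],
    [[0, 0, 0], [0, 0, -0.045], 1],
    [[0, 0, 0], [0, 0, -0.045], 1],
    [[0, 0, 0], [0, 0, -0.045], 1],
    [[0, 0, 0], [0, 0, -0.045], 1],
  ],
)

```text
time: 15.15
tool_pos: [501.4, -191.9, 142.7]
tcp_rot: [180.0, -0.2, 38.6]
ft_force: [-0.7, 0.5, 4.3]
finger_gap: 12.5
```

```bash
python3 - <<'E'
from bench import r
st=r.sense();print(st["time"],st["tool_pos"],st["tcp_rot"],st["ft_force"],st["wrist_torque"],st["joint_pos"][5])
E
```

```text
15.15 [ 501.36332837 -191.93768204  142.71076801] [ 1.79996555e+02 -1.70290606e-01  3.85717678e+01] [-0.65387137  0.46764535  4.3105021 ] [ 0.27907458  0.1425111  -0.08624753] 24.868709927791713
```

Request:
carry_out(
  increments=[
    [[0, 0, 0], [0, -0.002, -0.045], 1],
    [[0, 0, 0], [0, 0, -0.045], 1],
    [[0, 0, 0], [0, 0, 0], 1],
    [[0, 0, 0], [0, 0, 0], 1],
  ],
)

```text
time: 15.55
tool_pos: [501.6, -192.3, 142.8]
tcp_rot: [180.0, -0.1, 43.7]
ft_force: [-2.4, 1.6, 3.2]
finger_gap: 12.6
```

Request:
carry_out(
  increments=[
    [[0, 0, -0.002], [0, 0, 0], 1],
    [[0, 0, -0.002], [0, 0, 0], 1],
    [[0, 0, -0.002], [0, 0, 0], 1],
  ],
)

```text
time: 15.85
tool_pos: [500.9, -192.4, 147.6]
tcp_rot: [-180.0, 0.0, 43.6]
ft_force: [-0.3, 0.4, -1.5]
finger_gap: 12.7
```

```bash
python3 - <<'E'
from bench import r
from h import *
st=r.sense();print(st["time"],st["tool_pos"],st["tcp_rot"],st["ft_force"],st["wrist_torque"],st["joint_pos"][5])
S=r.snapshot("scene");crop(S,235,120,110,130,5,"s10.png")
E
```

```text
15.85 [ 500.94584218 -192.404038    147.62414386] [-1.79965122e+02  3.68877417e-03  4.35510210e+01] [-0.29446358  0.43291189 -1.48830646] [-0.00156722 -0.00923463  0.06639193] 19.955590498878824
```

View pics/s10.png

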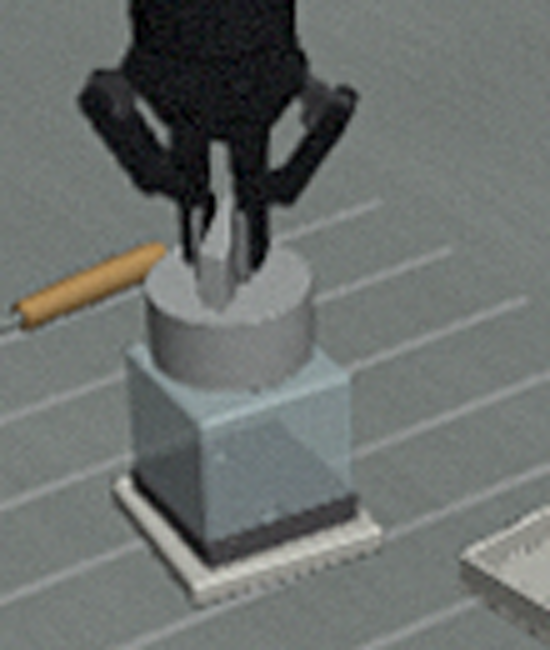

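Request:
carry_out(
  increments=[
    [[0, 0, -0.003], [0, 0, 0], 1],
    [[0, 0, -0.004], [0, 0, 0], 1],
    [[0, 0, -0.004], [0, 0, 0], 1],
    [[0, 0, -0.004], [0, 0, 0], 1],
    [[0, 0, -0.004], [0, 0, 0], 1],
  ],
)

```text
time: 16.4
tool_pos: [500.9, -192.5, 168.1]
tcp_rot: [-180.0, 0.0, 43.5]
ft_force: [-0.1, 0.1, -1.5]
finger_gap: 12.4
```

Request:
carry_out(
  increments=[
    [[0, 0, -0.005], [0, 0, 0], 1],
    [[0, 0, -0.006], [0, 0, 0], 1],
    [[0, 0, -0.006], [0, 0, 0], 1],
    [[0, 0, -0.006], [0, 0, 0], 1],
    [[0, 0, -0.006], [0, 0, 0], 1],
    [[0, 0, 0], [0, 0, 0], 1],
  ],
)

```text
time: 17.0
tool_pos: [501.6, -192.8, 201.4]
tcp_rot: [179.9, -0.0, 43.5]
ft_force: [-0.0, 1.0, -1.1]
finger_gap: 12.5
```

```bash
python3 - <<'E'
from bench import r
from plan import *
st=r.sense();p,Rt=tool(st);print(st["time"],p,st["tcp_rot"],st["ft_force"])
rows(p,Rt,[500.5,-192.3,224],[180,0,43.5],3,1)
E
```

```text
17.0 [ 501.59293119 -192.834037    201.41108772] [ 1.79904916e+02 -3.55041392e-02  4.35224327e+01] [-0.02110428  1.03195478 -1.05971881]
3
[[[-0.0001,-0.0004,-0.0075],[0.0006,-0.0002,0.0001],1],[[-0.0001,-0.0004,-0.0075],[0.0006,-0.0002,0.0001],1],[[-0.0001,-0.0004,-0.0075],[0.0006,-0.0002,0.0001],1]]
```

Request:
carry_out(
  increments=[
    [[0, 0, -0.007], [0, 0, 0], 1],
    [[0, 0, -0.007], [0, 0, 0], 1],
    [[0, 0, -0.005], [0, 0, 0], 1],
    [[0, 0, 0], [0, 0, 0], 1],
    [[0, 0, 0], [0, 0, 0], 1],
    [[0, 0, 0], [0, 0, 0], 1],
  ],
)

```text
time: 17.6
tool_pos: [501.5, -192.8, 222.0]
tcp_rot: [179.9, -0.0, 43.5]
ft_force: [0.4, -0.2, -1.2]
finger_gap: 12.2
```

```bash
python3 - <<'E'
from bench import r
from plan import *
st=r.sense();p,Rt=tool(st);print(st["time"],p,st["tcp_rot"],st["ft_force"],st["qd"].round(2),st["finger_gap"])
S=r.snapshot("scene");crop(S,215,60,150,200,4,"s11.png")
T=r.snapshot("top");cv2.imwrite("pics/t11.png",T["image"])
W=r.snapshot("wrist");cv2.imwrite("pics/w11.png",W["image"])
E
```

```text
17.6 [ 501.50354691 -192.78415242  222.00769525] [ 1.79913547e+02 -3.48233966e-02  4.35213593e+01] [ 0.38030734 -0.18685553 -1.18731097] [0.01 0.03 0.24 0.09 0.02 0.07] 12.245722298137139
```

View pics/s11.png

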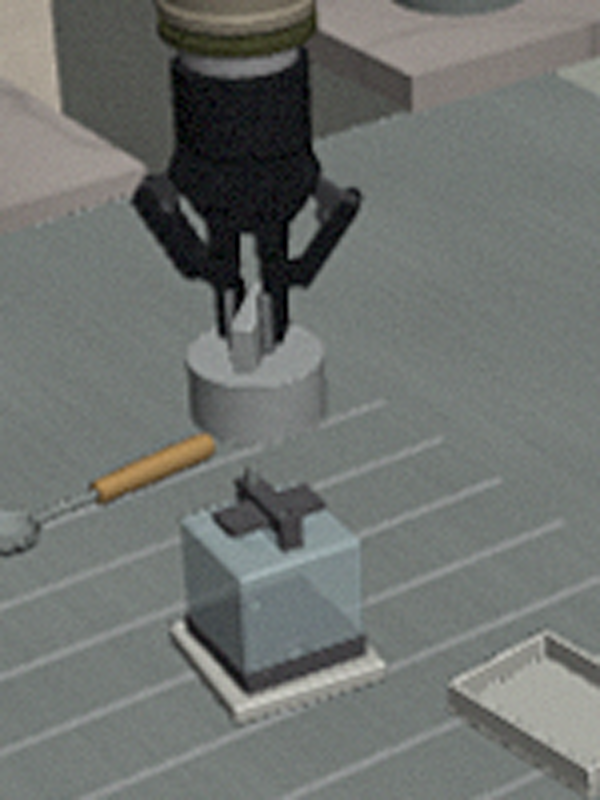

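View pics/t11.png

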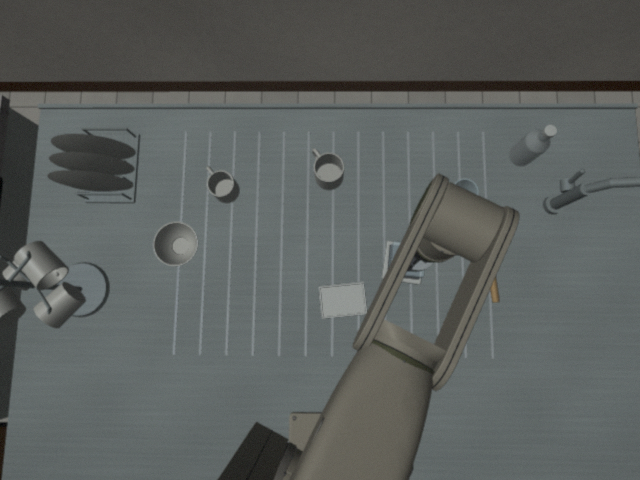

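View pics/w11.png

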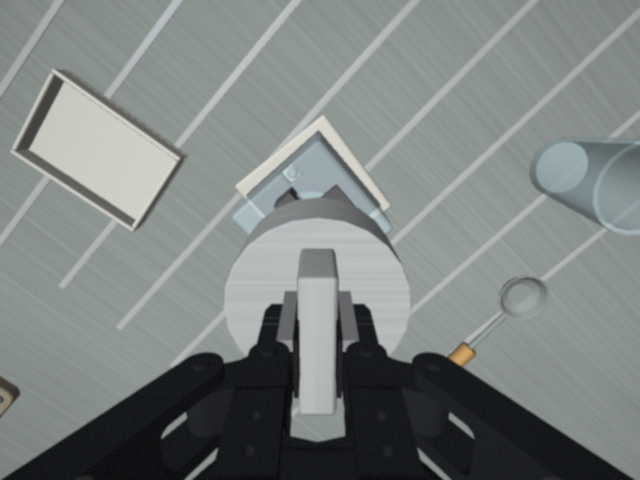

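The cap is held level about 79 mm above its seat. The jar stands flush and square on the stand, and the bystanders are where they were. I'm handing in.

```bash
python3 - <<'E'
from bench import r
print(r.hand_in())
st=r.sense();print(st["time"],st["tool_pos"],st["tcp_rot"],st["ft_force"],st["finger_gap"])
E
```

```text
the job is handed in; nothing more can be done
None
the job is handed in; nothing more can be done
```

I seated the jar on the stand's pegs with its cap on, then turned the cap about 52° counter-clockwise and lifted it off. I handed in at about 17.7 s with the cap held over the jar; the hand-in gives no verdict.

- **Seating:** I carried the jar by the cap's bar at 80 N grip. It went onto the pegs without catching, and a 40 N push stopped at a tool height of 142.8 mm, where full seating was expected at 142.7 mm.
- **Cap:** The first direction I tried was the right one. It passed 24° with almost no torque and no hard stop. Lifting it showed only the cap's own weight on the wrist (about 1.2 to 1.5 N).
- **Last check before hand-in:** The cap was about 79 mm above its seat, level within 0.1°, and within about 2 mm of centred over the jar. The fingers were still closed on the bar. In the pictures the jar stood flush and square on the stand. The mugs, bowl and soap dish were where they started. The tumbler and spoon were partly hidden by the arm in the top view but looked undisturbed in the wrist view.
- **Disagreements:** The scene camera and the top camera put the stand 4 to 5 mm apart in y, so I used the wrist camera for both jar and stand. While hanging, the jar swung about 2 mm within the cap's play. Wrist-camera centres were only good to about 1 to 2 mm: just before the final press the jar measured about 1.2 mm off the stand's centre, against the 4 mm allowed. I did not measure that offset again after the cap came off.

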